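# Gang-clamp the arbors from the stiff-lidded case

## Task

The arbors are to be held in the gang fixture for marking: pry up the stiff lid of the wooden case with the flat scraper blade in the notch under its front edge, lay the scraper back flat on the bench, and stand every arbor of the case upright, thick end down, in its own V of the fixture. Then wind both jack screws of the pressure bar fully home by their knobs (clockwise), a little at each by turns so that the bar never gets more than 9 mm out of square from end to end, until every arbor is held between its V and its spring pad. Finally shut the case lid fully and leave the other things on the bench where they are.

Things in the scene. Friction and masses are not known exactly. Their poses are not given: they have to be found in the camera images.
- fixture: Gang fixture fixed to the bench: dark steel base 200 x 320 x 12 mm; origin under its centre, x from the knobs to the fence, y left, z up. The aluminium fence (top 56 mm over the bench) has three 90-degree V notches facing the knobs. Loaded from above, between the fence and the pads of the pressure bar; at the start the pads leave 10 to 14 mm of play in x to a seated arbor.
- station0 (a point): Where the axis of an arbor seated in V number 0 stands, on the upper face of the base plate (12 mm over the bench); V 0 is the left one (fixture y +64 mm), 1 the middle, 2 the right. Axes as the fixture's. An arbor may be put down up to about 8 mm short of the V (fixture -x); the pad then pushes it home, while sideways it should be within 4 mm.
- station1 (a point): Where the axis of an arbor seated in V number 1 stands, on the upper face of the base plate (12 mm over the bench); V 0 is the left one (fixture y +64 mm), 1 the middle, 2 the right. Axes as the fixture's. An arbor may be put down up to about 8 mm short of the V (fixture -x); the pad then pushes it home, while sideways it should be within 4 mm.
- station2 (a point): Where the axis of an arbor seated in V number 2 stands, on the upper face of the base plate (12 mm over the bench); V 0 is the left one (fixture y +64 mm), 1 the middle, 2 the right. Axes as the fixture's. An arbor may be put down up to about 8 mm short of the V (fixture -x); the pad then pushes it home, while sideways it should be within 4 mm.
- arbor0_mid (a point): Stepped steel arbor (up to three alike; absent ones read None), standing in a compartment of the case: thick body 43 mm in diameter from its foot to 56 mm up, then a slim round shank 24 mm in diameter up to 98 mm, 0.42 kg. The point is on its axis half-way up (49 mm over the foot), z up along the axis. Grip the shank from above, at 66 to 94 mm over the foot.
- arbor1_mid (a point): Stepped steel arbor (up to three alike; absent ones read None), standing in a compartment of the case: thick body 43 mm in diameter from its foot to 56 mm up, then a slim round shank 24 mm in diameter up to 98 mm, 0.42 kg. The point is on its axis half-way up (49 mm over the foot), z up along the axis. Grip the shank from above, at 66 to 94 mm over the foot.
- arbor2_mid (a point): Stepped steel arbor (up to three alike; absent ones read None), standing in a compartment of the case: thick body 43 mm in diameter from its foot to 56 mm up, then a slim round shank 24 mm in diameter up to 98 mm, 0.42 kg. The point is on its axis half-way up (49 mm over the foot), z up along the axis. Grip the shank from above, at 66 to 94 mm over the foot.
- knob_left (a joint): Turn of the left knob in rad, 0 to 4.4, growing clockwise seen from above; each rad drives the left jack screw 5 mm toward the fence, and its foot pushes the left end of the bar (130 mm left of its middle). 4.4 is the hard stop: home. It stays where it is left; 0.1 N m turns it (0.2 with the pads pressed). Starts between 0 and 0.5; the foot then stands up to 10 mm short of the bar.
- knob_right (a joint): The same for the right knob, jack screw and end of the bar.
- knob_left_grip (a point): Centre of the left knob's grip: a round black fluted knob, 43 mm in diameter and 32 mm high (its underside 68 mm over the bench), on a vertical axis, gripped at any angle; the point lies on the axis, 85 mm over the bench. The gearbox under the knob is 58 mm high.
- knob_right_grip (a point): The same for the right knob.
- bar_mid (a point): Middle of the pressure bar (loose aluminium bar 26 x 286 x 40 mm between guides, only pushed by the jack screws), on its top, 52 mm over the bench; axes as the fixture's when square; 0.0346 rad out of square means 9 mm between its ends at the screws. It has three spring-loaded rubber pads, one facing each V (36 mm wide, 28 mm high, 3 N when just pressed, about 7 N when home).
- case: Wooden case fixed to the bench, 90 (x) x 250 (y) x 112 mm without the lid, walls 8 mm, inner floor 6 mm up; origin at the centre of the underside, x from the front (notch side) to the hinge side, z up. Four 5 mm cross walls (61 mm high) make three compartments, each 61 mm wide, centred at y = +66, 0 and -66 mm.
- case_notch (a point): Middle of the notch in the top of the front wall, on the outer face, 107 mm over the bench: 50 mm wide and 9.5 mm high, open into the case, closed above by the lid's underside. Axes as the case's: go in along x.
- lid (a joint): Lid angle in rad: 0 shut, 2.2 fully open (past upright). The lid (8 mm thick, flush all round, no handle) turns about the top edge of the far wall (case x +45 mm, 112 mm over the bench); stiff hinge, it stays where it is left; about 2 N lifts it at the front edge.
- lid_edge (a point): Middle of the lid's front edge, at half its thickness; with the lid shut 90 mm in front of the hinge line and 116.5 mm over the bench. Turns with the lid.
- blade_grip (a point): Flat scraper lying on the bench: wooden handle 95 x 20 x 22 mm with a stiff steel blade 20 mm wide and 2.5 mm thick at the handle's mid-height. The point is the middle of the handle (11 mm over the bench as it lies); x runs toward the blade's tip, which is 127.5 mm away; the blade stands 80 mm out of the handle. z up. 0.12 kg.
- tube_stub: Bystander on the bench, to be left where it is: standing flared tube stub, 26 mm in diameter, 63 mm high.
- grease_barb: Bystander on the bench, to be left where it is: standing barbed plug, 27 mm in diameter, 46 mm high.
- coupler_mini: Bystander on the bench, to be left where it is: mini coupler, 23x41x20 mm.
- hex_key: Bystander on the bench, to be left where it is: bent hex key, 34x87x8 mm.
- cam_coupling: Bystander on the bench, to be left where it is: black hose coupling, 54x105x49 mm.

How it is judged (in metres and radians):
On the way, in this order (a step that is already met when the one before it is completed fails the run):
1. the lid is levered up at least 0.2 rad with the scraper touching it (value of joint lid above 0.2 rad and contact force between blade and lid above 0.2 N), for 0.1 s.
2. every arbor of the case stands upright in its own V, within 20 mm of its seat ((horizontal distance between arbor0_mid and station0 below 0.02 m or horizontal distance between arbor0_mid and station1 below 0.02 m or horizontal distance between arbor0_mid and station2 below 0.02 m) and angle between each of arbor0_mid, arbor1_mid, arbor2_mid's own z axis and vertical below 0.12 rad and z of each of arbor0_mid, arbor1_mid, arbor2_mid in the frame of fixture below 0.07 m and (horizontal distance between arbor1_mid and station0 below 0.02 m or horizontal distance between arbor1_mid and station1 below 0.02 m or horizontal distance between arbor1_mid and station2 below 0.02 m) and (horizontal distance between arbor2_mid and station0 below 0.02 m or horizontal distance between arbor2_mid and station1 below 0.02 m or horizontal distance between arbor2_mid and station2 below 0.02 m)), for 0.2 s.
3. both jack screws are wound home (value of joint each of knob_left, knob_right above 4.2 rad), for 0.2 s.
At the end, for the whole second after the job is handed in: Both knobs within 0.2 rad (1 mm) of their stops; every arbor upright within 0.12 rad, within 8 mm of the seat of a V and pressed by the bar's pad with more than 1.5 N; the lid shut to 0.04 rad; the scraper lying flat on the bench; the arbors at rest (all of step 3 and (horizontal distance between arbor0_mid and station0 below 0.008 m or horizontal distance between arbor0_mid and station1 below 0.008 m or horizontal distance between arbor0_mid and station2 below 0.008 m) and angle between each of arbor0_mid, arbor1_mid, arbor2_mid's own z axis and vertical below 0.12 rad and z of each of arbor0_mid, arbor1_mid, arbor2_mid in the frame of fixture below 0.07 m and contact force between bar and arbor0 above 1.5 N and (horizontal distance between arbor1_mid and station0 below 0.008 m or horizontal distance between arbor1_mid and station1 below 0.008 m or horizontal distance between arbor1_mid and station2 below 0.008 m) and contact force between bar and arbor1 above 1.5 N and (horizontal distance between arbor2_mid and station0 below 0.008 m or horizontal distance between arbor2_mid and station1 below 0.008 m or horizontal distance between arbor2_mid and station2 below 0.008 m) and contact force between bar and arbor2 above 1.5 N and value of joint lid below 0.04 rad and height (world z) of blade_grip below 0.018 m and angle between blade_grip's own z axis and vertical below 0.15 rad and linear speed of each of arbor0, arbor1, arbor2 below 0.02 m/s); the robot touches nothing.
It fails at once if the bar is more than 9 mm out of square from end to end (0.0346 rad) (angle between the x axis of bar_mid and the x axis of fixture, either way round above 0.0346 rad).
It fails at once if a bystander is moved more than 30 mm (distance of any of tube_stub, grease_barb, coupler_mini, hex_key, cam_coupling from where it was at the start of the episode above 0.03 m).
Of arbor0, arbor1, arbor2 only 2 to 3 are there at a start; the rules pass over those that are not, and their reading is None.
At some moment in a run one of blade may be knocked a few centimetres aside while the robot is not near it.
It also fails if it takes over 210 s, if anything falls off the work surface, if the arm or the gripper's body presses on something with over 40 N, if the wrist force passes 120 N, or if a joint passes its speed limit or range.

## Robot

A 6-joint arm with a two-finger parallel gripper is mounted at the origin on a cart in front of the work surface, level with it; the furniture and walls round the work are solid. World frame = base frame: x ahead of the robot, y to its left, z up, the work surface at z = 0. Lengths are in mm, angles in rad, forces in N, time in s.
With the tool pointing down it reaches from about 275 to 975 mm from the base axis. Payload 8.4 kg.
Tool frame: the origin (TCP) lies on the centre line of the jaws, within the pads' length; the fingertips stand bot.tip_reach ahead of it and the grasp point (between the pads) lies 2 mm behind it (bot.tip_reach is the distance from the TCP to the fingertips, in mm); z points along the fingers, y is the direction in which the jaws open and shut (so a half turn about z gives the same grasp; the last joint's range is limited). The gripper opens to 92 mm and grips with 3 to 60 N. Pads are 20 mm wide; open, the fingers measure 128 mm over their backs; the gripper's body (75 mm by 189 mm) begins 69 mm behind the grasp point.
Start: joints at [-1.271, 0.353, 1.633, -0, 1.155, -0.002], TCP at [185.773, -596.755, 231.583] pointing down, gripper open.
Joint ranges: [-2.63, 2.63], [-0.92, 2.1], [0.06, 2.66], [-1.3, 4.44], [0, 2.69], [-3.02, 3.02]. Speed limits (rad/s): [2.22, 2.22, 2.79, 3.14, 3.14, 3.14].

## Interface

Orientations are given as a 3x3 rotation matrix whose columns are the frame's x, y, z axes.
In Python, from workcell import bot gives the robot as it stands.
- The arm moves only by the tool play_rows, never from a script. Its argument "moves" is a list of rows, each a list of 3 entries, a list of its own where there are three numbers: the opening in per cent of the stroke, from 0 (shut) to 100 (fully open), then the shift along the world's x, y, z in units of 40 mm (1.0 is 40 mm), then the turn about the world's z in units of 6 degrees (1.0 is 6 degrees). A call has 1 to 8 rows; each row shifts and turns the commanded pose from where the row before left it; what a row does not reach is not made up. A row lasts 1/12 s, in which the tool goes at most 41.7 mm and 7.16 degrees, less where a joint would pass 70% of its speed; a pose out of reach is approached as far as the arm can. A call is refused whole if a number of a shift passes 1 or a number of a turn 1, either way. A call with a gripper value outside its range is refused whole. The fingers move at their own pace and stop on an object; "newtons" is the grip in N (left out, the last holds). Time passes only in rows, so rows that do not move let the fingers close. It gives the time, the measured TCP pose, the force and the opening at its end, in the units of the state.
- bot.get_obs(): the state, without advancing time (a new reading comes with each control period).
- bot.capture(name): name is "scene" or "top" or "wrist"; returns the picture (420x560x3 uint8, blue, green, red); there is no depth.
- bot.get_calibration(name): a dict with "fov_y" (degrees; the focal length in pixels is half the picture's height over the tangent of half this angle, whatever the lens; pixels are square), "cx", "cy" (the principal point, pixels), "k1" (the pictures are not rectified: a ray, as slopes to the right and down, at radius r is drawn at 1 + k1 r^2 times it, then the intrinsics apply), "camera_from_world" (4x4, takes a point from world to camera coordinates). Camera axes: x right, y down, z forward; pixel columns grow to the right and rows downward; lengths in mm; the calibration is good to about 2 mm. A picture is of the moment at which its call begins: read the wrist's pose just before it. get_calibration takes no time and is no camera call; for the wrist camera it gives the pose at the moment of the call.
- bot.sign_off(): hands the job in, once; it reports no verdict.
Trained networks look in the newest picture that a camera, given by its name, has taken for a name from the list of things; names that differ only in an ending like _2 or _b are one class to them, and where a whole thing is asked for, a point or a joint stands for the part that bears it (a point fixed in the world has none). Each returns a list of dicts, best first, with "p" (0 to 1); they miss things now and then, are a little off and sometimes report something else, mostly with a low value. They report only what shows in the picture. A call takes as long as a camera call.
- bot.silhouettes(thing, camera): "mask" (420x560 bool, what is visible of it).
- bot.pinpoint(thing, camera): "location" ([x, y, z] in mm, in world coordinates, good to about 4 mm: a listed point, or the origin of a listed thing).
The state is a dict: "time_s": time; "joint_positions": joint angles; "qd": joint speeds; "tau": joint torques, N m; "tool_pos": TCP position; "eef_rot": TCP orientation; "force": force on the tool from outside, world axes, zero at the start; "moment": the same for the moment, N m; "opening": opening from 0.0 (shut) to 1.0 (fully open).
Only numpy, scipy, OpenCV 4.12 (cv2) and the standard library are available. Lean on these libraries where they do the work, as an engineer would, in place of code of your own. Each camera call takes 0.05 s, during which the arm holds its last target.

## Working session

There is one attempt and no reset: what is moved stays moved. The work goes in short steps, Python scripts to look and compute and a tool call to move; the robot and the scene stay as the last step left them, time stands still between calls to the robot, and variables do not carry over. Pictures are saved under pics/ and viewed, and the job is handed in when it is done.

Besides the shell and the picture viewer there is one more tool, called after "Emit:" by a JSON object that holds its "api" and its "payload", one argument or row to a line. play_rows: Moves the arm, as the interface text tells. Its arguments: {"type":"object","properties":{"moves":{"type":"array","items":{"type":"array"}},"newtons":{"type":"number"}},"required":["moves"]}

```bash
ls; mkdir -p pics
cat > h.py <<'E'
import numpy as np, cv2
from workcell import bot
def snap(n,name):
    im=bot.capture(n); cv2.imwrite('pics/'+name+'.png',im); return im
def st():
    o=bot.get_obs(); print('t',round(o['time_s'],2),'tcp',np.round(o['tool_pos'],1),'F',np.round(o['force'],1),'op',round(o['opening'],3)); print(np.round(o['eef_rot'],3).tolist(), np.round(o['joint_positions'],2)); return o
def proj(n,P):
    c=bot.get_calibration(n); T=np.array(c['camera_from_world']); P=np.atleast_2d(P)
    q=P@T[:3,:3].T+T[:3,3]; s=q[:,:2]/q[:,2:]; r2=(s**2).sum(1,keepdims=True); s=s*(1+c['k1']*r2)
    f=210/np.tan(np.radians(c['fov_y'])/2); return s*f+[c['cx'],c['cy']]
def ray(n,uv,z):
    c=bot.get_calibration(n); T=np.array(c['camera_from_world']); f=210/np.tan(np.radians(c['fov_y'])/2)
    d=(np.array(uv,float)-[c['cx'],c['cy']])/f; s=d.copy()
    for _ in range(30): s=d/(1+c['k1']*(s@s))
    R=T[:3,:3];o=-R.T@T[:3,3]; v=R.T@np.array([s[0],s[1],1]); return o+v*(z-o[2])/v[2]
E
python3 - <<'E'
from h import *
o=st(); print(bot.tip_reach)
snap('scene','s0');snap('top','t0')
for n in ['top','scene']:
  for t in ['fixture','station0','station1','station2','knob_left_grip','knob_right_grip','bar_mid','case','case_notch','lid_edge','blade_grip','tube_stub','grease_barb','coupler_mini','hex_key','cam_coupling']:
    r=bot.pinpoint(t,n); print(n,t,[(round(x['p'],2),np.round(x['location'],1).tolist()) for x in r[:2]])
E
```

```text
pics
t 0.0 tcp [ 185.7 -596.3  230.9] F [ 1.   0.1 -0.2] op 1.001
[[0.955, 0.297, -0.0], [0.297, -0.955, 0.001], [0.0, -0.001, -1.0]] [-1.27  0.35  1.63  0.    1.16 -0.  ]
17.0
top fixture [(0.83, [539.4, -155.8, 1.8])]
top station0 [(0.82, [572.6, -97.6, 11.5]), (0.63, [580.0, -222.7, 11.2])]
top station1 [(0.82, [572.6, -97.6, 11.5]), (0.63, [580.0, -222.7, 11.2])]
top station2 [(0.82, [572.6, -97.6, 11.5]), (0.63, [580.0, -222.7, 11.2])]
top knob_left_grip [(0.5, [455.3, -38.8, 89.2])]
top knob_right_grip [(0.56, [475.2, -293.7, 86.0])]
top bar_mid [(0.7, [387.1, 203.6, 14.3]), (0.69, [516.9, -158.0, 48.3])]
top case [(0.64, [609.1, 248.1, 1.5])]
top case_notch [(0.73, [562.7, 235.6, 104.0]), (0.69, [518.2, -156.3, 49.8])]
top lid_edge [(0.92, [562.3, 234.9, 116.0])]
top blade_grip [(0.73, [386.7, 207.1, 14.1])]
top tube_stub [(0.5, [534.9, 53.3, 1.9])]
top grease_barb [(0.37, [473.4, 348.2, -3.1])]
top coupler_mini [(0.56, [438.6, -410.6, -2.9]), (0.46, [562.4, 234.7, 112.8])]
top hex_key [(0.62, [424.8, 409.0, -0.4]), (0.37, [385.3, 205.3, 15.9])]
top cam_coupling [(0.77, [508.1
[... 347 characters left out ...]
2.7])]
scene knob_left_grip [(0.52, [455.7, -34.6, 82.5])]
scene knob_right_grip [(0.51, [472.5, -296.6, 83.6])]
scene bar_mid [(0.74, [517.1, -160.3, 47.1])]
scene case [(0.65, [605.7, 249.4, -1.7]), (0.32, [383.5, 207.2, 7.3])]
scene case_notch [(0.85, [560.3, 237.2, 108.6])]
scene lid_edge [(0.84, [561.5, 237.3, 115.3]), (0.54, [585.2, -221.6, 10.8])]
scene blade_grip [(0.73, [384.2, 206.4, 7.4])]
scene tube_stub [(0.51, [535.3, 51.2, -2.2]), (0.24, [422.2, 408.7, 3.4])]
scene grease_barb [(0.67, [540.0, -157.3, 0.1]), (0.47, [473.2, 348.3, 1.8])]
scene coupler_mini [(0.61, [437.7, -409.0, -0.0])]
scene hex_key [(0.5, [423.3, 408.2, 1.0])]
scene cam_coupling [(0.78, [510.1, 446.5, -0.2])]
```

View pics/t0.png

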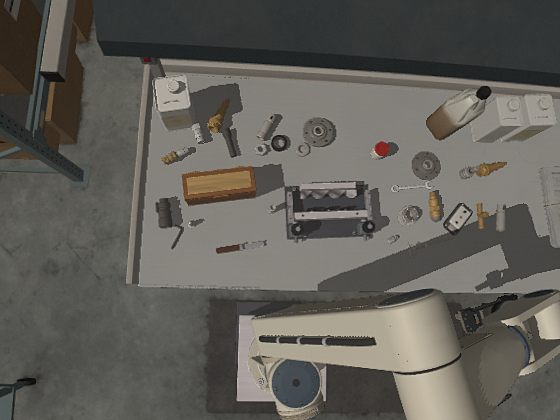

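View pics/s0.png

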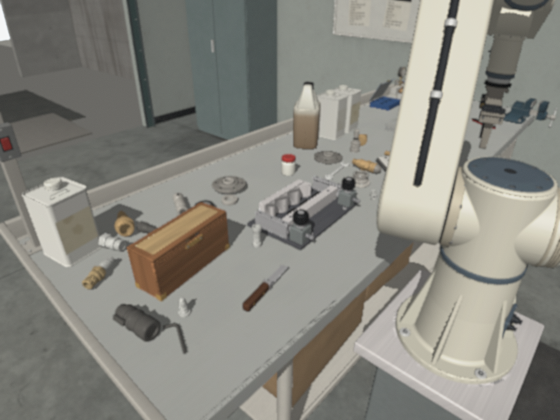

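Emit:
{"api": "play_rows", "payload": {
  "moves": [
    [100, [0.25, 0.9, 0.1], 0.7],
    [100, [0.25, 0.9, 0.1], 0.7],
    [100, [0.25, 0.9, 0.1], 0.7],
    [100, [0.25, 0.9, 0.1], 0.7],
    [100, [0.25, 0.9, 0.1], 0.7],
    [100, [0.25, 0.9, 0.1], 0.7],
    [100, [0.25, 0.9, 0.1], 0.7],
    [100, [0.25, 0.9, 0.1], 0.7]
  ]
}}

```text
time_s: 2.37
tool_pos: [265.8, -307.1, 263.8]
eef_rot: [[0.628, 0.778, 0.0], [0.778, -0.628, -0.0], [0.0, 0.001, -1.0]]
force: [1.3, 0.1, 0.8]
opening: 1.0
```

Emit:
{"api": "play_rows", "payload": {
  "moves": [
    [100, [0.2, 0.9, 0.1], 0.7],
    [100, [0.2, 0.9, 0.1], 0.7],
    [100, [0.2, 0.9, 0.1], 0.7],
    [100, [0.2, 0.9, 0.1], 0.7],
    [100, [0.2, 0.9, 0.1], 0.7],
    [100, [0.2, 0.9, 0.1], 0.7],
    [100, [0.2, 0.9, 0.1], 0.7],
    [100, [0.2, 0.9, 0.1], 0.7]
  ]
}}

```text
time_s: 3.03
tool_pos: [329.7, -19.0, 296.2]
eef_rot: [[0.093, 0.996, 0.001], [0.996, -0.093, -0.0], [0.0, 0.001, -1.0]]
force: [2.0, -0.3, 0.2]
opening: 1.002
```

Run:
```python
from h import *
st(); snap('wrist','w0'); snap('top','t1')
for t in ['blade_grip','case','case_notch','lid_edge']:
    for n in ['top','wrist']:
        r=bot.pinpoint(t,n); print(n,t,[(round(x['p'],2),np.round(x['location'],1).tolist()) for x in r[:2]])
```

```text
t 3.03 tcp [329.7 -19.  296.2] F [ 2.  -0.3  0.2] op 1.002
[[0.093, 0.996, 0.001], [0.996, -0.093, -0.0], [0.0, 0.001, -1.0]] [-0.06 -0.22  2.1  -0.    1.25  0.03]
top blade_grip [(0.67, [387.5, 205.6, 15.3]), (0.21, [581.2, -220.8, 14.6])]
wrist blade_grip []
top case [(0.81, [609.7, 248.7, -0.6]), (0.57, [536.2, 52.8, 7.6])]
wrist case []
top case_notch [(0.66, [564.1, 237.2, 109.2])]
wrist case_notch []
top lid_edge [(0.91, [564.1, 234.9, 117.5]), (0.29, [579.9, -155.4, 10.5])]
wrist lid_edge []
```

Emit:
{"api": "play_rows", "payload": {
  "moves": [
    [100, [0.1, 0.8, 0], 0.3],
    [100, [0.1, 0.8, 0], 0.3],
    [100, [0.1, 0.8, 0], 0.3],
    [100, [0.1, 0.8, 0], 0.3],
    [100, [0.1, 0.8, 0], 0.3],
    [100, [0.1, 0.8, 0], 0.3],
    [100, [0, 0, 0], 0],
    [100, [0, 0, 0], 0]
  ]
}}

```text
time_s: 4.2
tool_pos: [354.0, 171.5, 295.3]
eef_rot: [[-0.093, 0.996, -0.001], [0.996, 0.093, -0.001], [-0.0, -0.001, -1.0]]
force: [-0.5, -0.4, -0.1]
opening: 1.001
```

Run:
```python
from h import *
st(); snap('wrist','w1')
for t in ['blade_grip','case','case_notch','lid_edge','hex_key']:
    for n in ['wrist']:
        r=bot.pinpoint(t,n); print(n,t,[(round(x['p'],2),np.round(x['location'],1).tolist()) for x in r[:2]])
r=bot.silhouettes('blade_grip','wrist')
if r:
    m=r[0]['mask']; print(r[0]['p'],m.sum())
    ys,xs=np.nonzero(m); P=np.array([ray('wrist',(x,y),11)[:2] for x,y in zip(xs[::10],ys[::10])])
    c=P.mean(0); u,s,v=np.linalg.svd(P-c); d=v[0]; t=(P-c)@d; print(c,d,c+d*t.min(),c+d*t.max(),t.max()-t.min())
```

```text
t 4.2 tcp [354.  171.5 295.3] F [-0.5 -0.4 -0.1] op 1.001
[[-0.093, 0.996, -0.001], [0.996, 0.093, -0.001], [-0.0, -0.001, -1.0]] [ 0.45 -0.09  2.01 -0.    1.23  0.35]
wrist blade_grip [(0.87, [387.3, 201.2, 10.3])]
wrist case [(0.95, [608.3, 249.8, -0.0])]
wrist case_notch [(0.72, [564.3, 241.3, 108.5])]
wrist lid_edge [(0.68, [560.6, 238.1, 114.7])]
wrist hex_key [(0.69, [426.6, 407.4, -2.5])]
0.61 1892
[393.61604472 168.34572789] [ 0.17588194 -0.98441127] [379.0203058  250.03808501] [409.71613134  78.23353605] 174.52517511754047
```

View pics/w1.png

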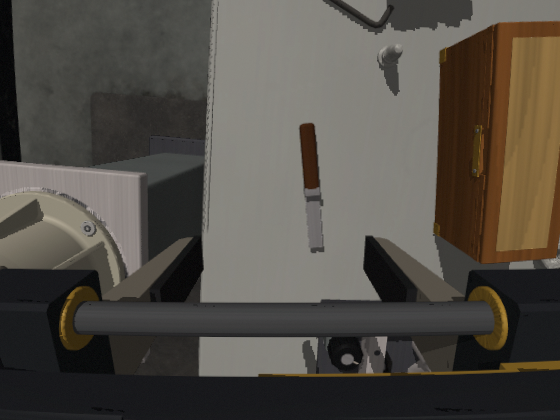

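Emit:
{"api": "play_rows", "payload": {
  "moves": [
    [100, [0.23, 0.07, -0.8], 0.2],
    [100, [0.23, 0.07, -0.8], 0.2],
    [100, [0.23, 0.07, -0.8], 0.2],
    [80, [0.23, 0.07, -0.8], 0.2],
    [60, [0, 0, -0.8], 0],
    [60, [0, 0, -0.8], 0],
    [60, [0, 0, -0.8], 0],
    [60, [0, 0, -0.8], 0]
  ]
}}

```text
time_s: 5.22
tool_pos: [390.9, 182.0, 38.4]
eef_rot: [[-0.174, 0.985, 0.001], [0.985, 0.174, 0.0], [0.0, 0.001, -1.0]]
force: [-0.1, -0.5, -1.0]
opening: 0.659
```

Emit:
{"api": "play_rows", "payload": {
  "moves": [
    [60, [0, 0, 0], 0],
    [60, [0, 0, 0], 0]
  ]
}}

```text
time_s: 5.38
tool_pos: [389.6, 181.5, 38.9]
eef_rot: [[-0.174, 0.985, -0.004], [0.985, 0.174, -0.002], [-0.001, -0.004, -1.0]]
force: [-0.2, 0.3, -0.1]
opening: 0.602
```

Run:
```python
from h import *
st(); snap('wrist','w2')
r=bot.pinpoint('blade_grip','wrist'); print(r[0] if r else 0)
```

```text
t 5.38 tcp [389.6 181.5  38.9] F [-0.2  0.3 -0.1] op 0.602
[[-0.174, 0.985, -0.004], [0.985, 0.174, -0.002], [-0.001, -0.004, -1.0]] [ 0.43  0.37  2.18 -0.    0.6   0.26]
{'location': [384.2, 204.2, 11.0], 'p': 0.78}
```

View pics/w2.png

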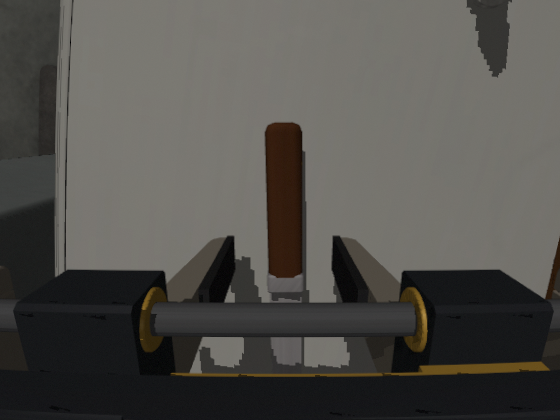

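Run:
```python
from h import *
for uv in [(284,124),(285,275)]: print(np.round(ray('wrist',uv,20),1))
print(proj('wrist',[389.6,181.5,21]))
```

```text
[380.4 251.8  20. ]
[396.2 166.9  20. ]
[[278.26932538 251.01857752]]
```

Emit:
{"api": "play_rows", "payload": {
  "moves": [
    [60, [0, 0, -0.25], 0],
    [60, [0, 0, -0.25], 0],
    [60, [0, 0, 0], 0],
    [10, [0, 0, 0], 0],
    [10, [0, 0, 0], 0],
    [10, [0, 0, 0], 0],
    [10, [0, 0, 0], 0],
    [10, [0, 0, 0], 0]
  ],
  "newtons": 60
}}

```text
time_s: 6.15
tool_pos: [390.8, 182.5, 19.9]
eef_rot: [[-0.175, 0.985, 0.0], [0.985, 0.175, 0.0], [0.0, 0.0, -1.0]]
force: [-0.6, -0.2, 0.0]
opening: 0.26
```

Emit:
{"api": "play_rows", "payload": {
  "moves": [
    [5, [0, 0, 0], 0],
    [5, [0, 0, 0.4], 0],
    [5, [0, 0, 0.8], 0],
    [5, [0, 0, 0.8], 0],
    [5, [0, 0, 0.8], 0],
    [5, [0, 0, 0], 0],
    [5, [0, 0, 0], 0]
  ]
}}

```text
time_s: 6.73
tool_pos: [391.6, 182.9, 133.0]
eef_rot: [[-0.175, 0.985, 0.004], [0.985, 0.175, 0.002], [0.001, 0.004, -1.0]]
force: [0.1, 0.0, -2.0]
opening: 0.214
```

Run:
```python
from h import *
st(); snap('wrist','w3')
r=bot.pinpoint('blade_grip','wrist'); print(r[0] if r else 0)
for t in ['case','case_notch','lid_edge']:
        r=bot.pinpoint(t,'wrist'); print(t,[(round(x['p'],2),np.round(x['location'],1).tolist()) for x in r[:2]])
```

```text
t 6.73 tcp [391.6 182.9 133. ] F [ 0.1  0.  -2. ] op 0.214
[[-0.175, 0.985, 0.004], [0.985, 0.175, 0.002], [0.001, 0.004, -1.0]] [ 0.43  0.19  2.12 -0.    0.83  0.26]
{'location': [388.9, 205.6, 123.2], 'p': 0.87}
case [(0.84, [604.5, 247.6, 3.2])]
case_notch []
lid_edge []
```

View pics/w3.png

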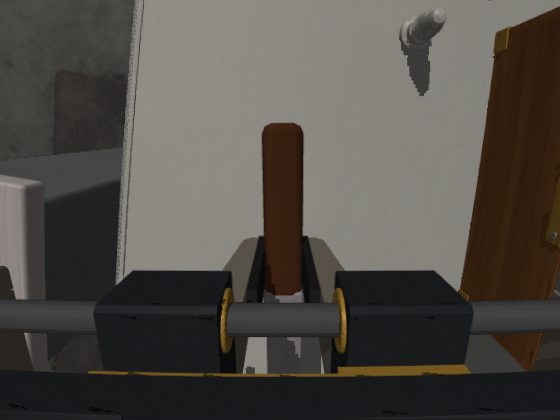

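Run:
```python
from h import *
snap('top','t2')
for th,z in [('lid',120.5),('case',120.5)]:
  r=bot.silhouettes(th,'top')
  for q in r[:1]:
    m=q['mask'].astype(np.uint8); print(th,q['p'],m.sum())
    c=max(cv2.findContours(m,0,2)[0],key=cv2.contourArea)[:,0,:]
    P=np.array([ray('top',p,z)[:2] for p in c],np.float32)
    b=cv2.minAreaRect(P); print(b); print(cv2.boxPoints(b))
im=cv2.imread('pics/t2.png'); cv2.imwrite('pics/t2c.png',cv2.resize(im[140:280,130:400],None,fx=2.9,fy=2.9,interpolation=2))
```

```text
lid 0.55 1815
((607.4099731445312, 244.73141479492188), (91.9610595703125, 250.1152801513672), 9.384082794189453)
[[541.65393 360.61826]
 [582.43567 113.85014]
 [673.166   128.84457]
 [632.3843  375.61267]]
case 0.76 2283
((597.5443725585938, 242.73081970214844), (118.21519470214844, 249.9337615966797), 8.854043006896973)
[[519.9065  357.11084]
 [558.37573 110.15537]
 [675.18225 128.3508 ]
 [636.713   375.30627]]
```

View pics/t2c.png

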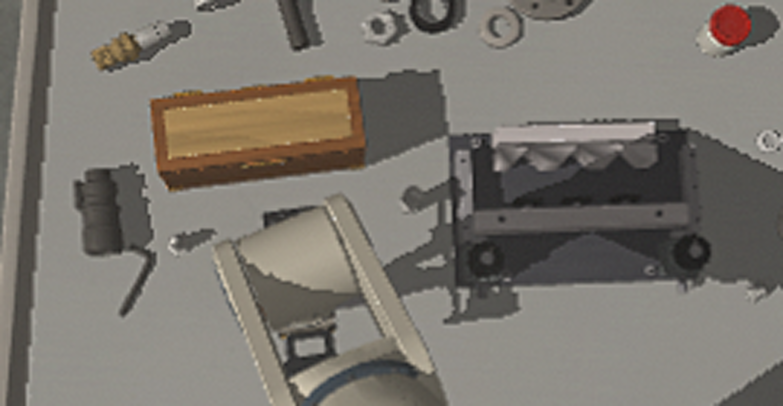

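Emit:
{"api": "play_rows", "payload": {
  "moves": [
    [5, [0, 0, 0], 1],
    [5, [0, 0, 0], 1],
    [5, [0, 0, 0], 1],
    [5, [0, 0, 0], 1],
    [5, [0, 0, 0], 1],
    [5, [0, 0, 0], 1],
    [5, [0, 0, 0], 1],
    [5, [0, 0, 0], 1]
  ]
}}

```text
time_s: 7.8
tool_pos: [390.4, 182.4, 131.1]
eef_rot: [[-0.852, 0.524, -0.001], [0.524, 0.852, -0.0], [0.0, -0.001, -1.0]]
force: [0.2, 0.7, -2.0]
opening: 0.212
```

Emit:
{"api": "play_rows", "payload": {
  "moves": [
    [5, [0, 0, -0.1], 1],
    [5, [0, 0, -0.1], 1],
    [5, [0, 0.2, -0.1], 1],
    [5, [0.2, 0.2, -0.1], 1],
    [5, [0.2, 0.2, 0], 1],
    [5, [0.2, 0.25, 0], 1],
    [5, [0.2, 0, 0], 0.84],
    [5, [0, 0, 0], 0]
  ]
}}

```text
time_s: 8.47
tool_pos: [423.8, 217.0, 115.2]
eef_rot: [[-0.987, -0.163, 0.001], [-0.163, 0.987, 0.0], [-0.001, 0.0, -1.0]]
force: [0.3, -0.0, -1.0]
opening: 0.21
```

Run:
```python
from h import *
st(); snap('wrist','w4'); snap('scene','s4')
for t in ['blade_grip','case','case_notch','lid_edge']:
    for n in ['wrist','scene']:
        r=bot.pinpoint(t,n); print(n,t,[(round(x['p'],2),np.round(x['location'],1).tolist()) for x in r[:2]])
im=cv2.imread('pics/s4.png'); cv2.imwrite('pics/s4c.png',cv2.resize(im[170:330,80:320],None,fx=3.3,fy=3.3,interpolation=2))
```

```text
t 8.47 tcp [423.8 217.  115.2] F [ 0.3 -0.  -1. ] op 0.21
[[-0.987, -0.163, 0.001], [-0.163, 0.987, 0.0], [-0.001, 0.0, -1.0]] [ 0.47  0.28  2.05 -0.    0.81 -1.26]
wrist blade_grip [(0.64, [399.8, 210.1, 107.1])]
scene blade_grip [(0.67, [398.4, 215.2, 103.4])]
wrist case []
scene case [(0.64, [606.9, 244.7, -4.7])]
wrist case_notch []
scene case_notch [(0.78, [556.3, 232.9, 109.1])]
wrist lid_edge []
scene lid_edge [(0.92, [565.2, 239.1, 115.4])]
```

View pics/w4.png

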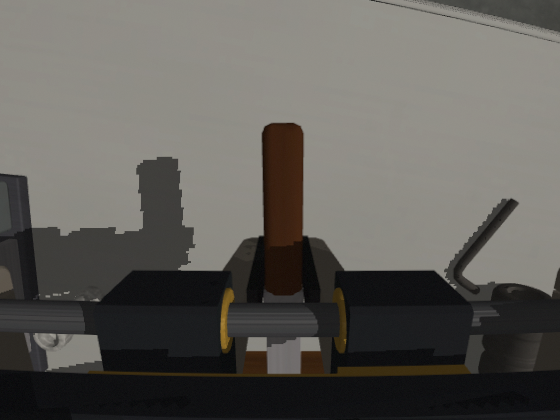

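View pics/s4c.png

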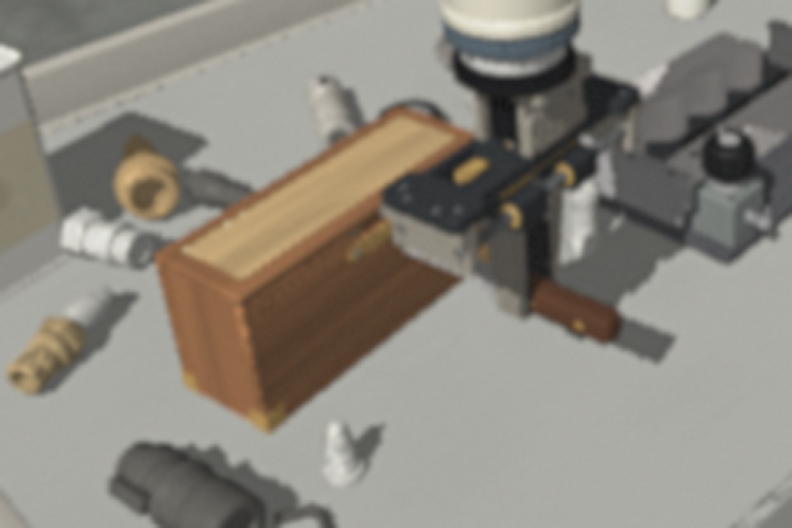

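Emit:
{"api": "play_rows", "payload": {
  "moves": [
    [5, [0.25, 0.04, 0.02], 0],
    [5, [0.25, 0.04, 0], 0],
    [5, [0.25, 0.04, 0], 0],
    [5, [0.2, 0.03, 0], 0],
    [5, [0.2, 0.03, 0], 0],
    [5, [0, 0, 0], 0]
  ]
}}

```text
time_s: 9.47
tool_pos: [470.7, 224.1, 116.4]
eef_rot: [[-0.987, -0.158, 0.001], [-0.158, 0.987, 0.001], [-0.001, 0.0, -1.0]]
force: [0.1, -0.2, -1.5]
opening: 0.213
```

Emit:
{"api": "play_rows", "payload": {
  "moves": [
    [5, [0.2, 0.03, 0], 0],
    [5, [0.2, 0.03, 0], 0],
    [5, [0, 0, 0], 0],
    [5, [0, 0, 0.1], 0],
    [5, [0, 0, 0.1], 0],
    [5, [0, 0, 0], 0]
  ]
}}

```text
time_s: 9.97
tool_pos: [484.3, 226.0, 125.0]
eef_rot: [[-0.987, -0.159, -0.0], [-0.159, 0.987, -0.0], [0.0, -0.0, -1.0]]
force: [-0.1, -1.5, -1.9]
opening: 0.214
```

Run:
```python
from h import *
st(); snap('scene','s5')
im=cv2.imread('pics/s5.png'); cv2.imwrite('pics/s5c.png',cv2.resize(im[170:330,80:320],None,fx=3.3,fy=3.3,interpolation=2))
```

```text
t 9.97 tcp [484.3 226.  125. ] F [-0.1 -1.5 -1.9] op 0.214
[[-0.987, -0.159, -0.0], [-0.159, 0.987, -0.0], [0.0, -0.0, -1.0]] [ 0.43  0.34  1.92  0.    0.88 -1.3 ]
```

View pics/s5c.png

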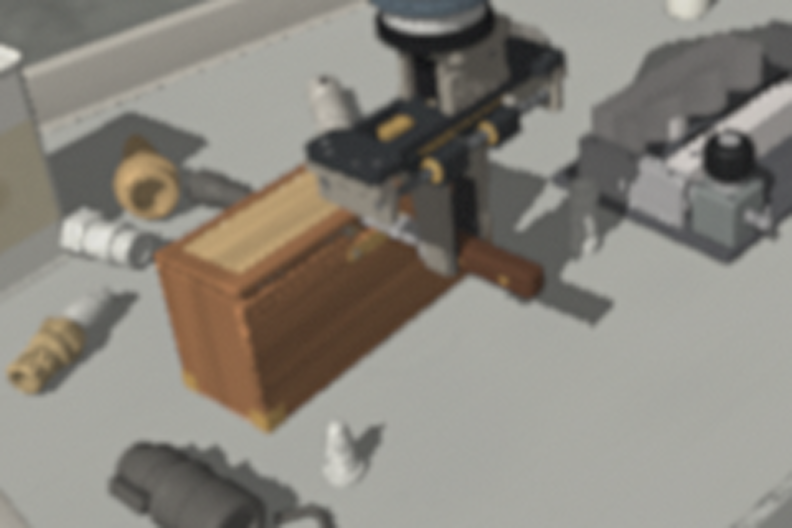

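Emit:
{"api": "play_rows", "payload": {
  "moves": [
    [5, [0, 0, 0.1], 0],
    [5, [0, 0, 0.1], 0],
    [5, [0, 0, 0.1], 0],
    [5, [0.03, 0, 0.1], 0],
    [5, [0.03, 0, 0.1], 0],
    [5, [0.05, 0.01, 0.1], 0],
    [5, [0, 0, 0], 0]
  ]
}}

```text
time_s: 10.6
tool_pos: [489.4, 226.6, 149.3]
eef_rot: [[-0.987, -0.159, 0.001], [-0.159, 0.987, 0.0], [-0.001, 0.0, -1.0]]
force: [-0.7, 1.3, -1.2]
opening: 0.209
```

Run:
```python
from h import *
st(); snap('scene','s6')
im=cv2.imread('pics/s6.png'); cv2.imwrite('pics/s6c.png',cv2.resize(im[150:310,80:320],None,fx=3.3,fy=3.3,interpolation=2))
for t in ['lid_edge','blade_grip']:
        r=bot.pinpoint(t,'scene'); print(t,[(round(x['p'],2),np.round(x['location'],1).tolist()) for x in r[:2]])
```

```text
t 10.6 tcp [489.4 226.6 149.3] F [-0.7  1.3 -1.2] op 0.209
[[-0.987, -0.159, 0.001], [-0.159, 0.987, 0.0], [-0.001, 0.0, -1.0]] [ 0.43  0.32  1.89  0.    0.93 -1.3 ]
lid_edge [(0.55, [573.3, 242.7, 153.3])]
blade_grip [(0.73, [475.1, 345.0, -0.0]), (0.67, [474.0, -296.0, 81.1])]
```

View pics/s6c.png

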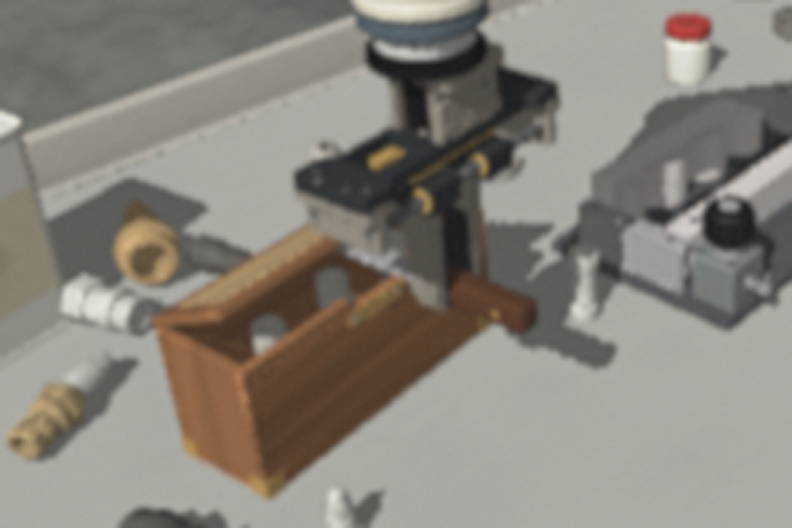

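Emit:
{"api": "play_rows", "payload": {
  "moves": [
    [5, [0.05, 0.01, 0.15], 0],
    [5, [0.05, 0.01, 0.15], 0],
    [5, [0.05, 0.01, 0.15], 0],
    [5, [0.1, 0.015, 0.15], 0],
    [5, [0.1, 0.015, 0.15], 0],
    [5, [0.1, 0.015, 0.15], 0],
    [5, [0.1, 0.015, 0.15], 0],
    [5, [0.1, 0.015, 0.1], 0]
  ]
}}

```text
time_s: 11.42
tool_pos: [515.6, 230.8, 195.4]
eef_rot: [[-0.987, -0.159, 0.001], [-0.159, 0.987, 0.0], [-0.001, 0.0, -1.0]]
force: [-1.0, 0.6, -2.3]
opening: 0.213
```

Emit:
{"api": "play_rows", "payload": {
  "moves": [
    [5, [0.2, 0.03, 0.1], 0],
    [5, [0.2, 0.03, 0.1], 0],
    [5, [0.2, 0.03, 0.05], 0],
    [5, [0.2, 0.03, 0.05], 0],
    [5, [0.15, 0.03, 0], 0],
    [5, [0, 0, 0], 0]
  ]
}}

```text
time_s: 11.92
tool_pos: [554.6, 236.9, 206.4]
eef_rot: [[-0.987, -0.158, 0.001], [-0.158, 0.987, 0.0], [-0.001, 0.0, -1.0]]
force: [-0.3, -0.3, -1.0]
opening: 0.214
```

Run:
```python
from h import *
st(); snap('scene','s7')
im=cv2.imread('pics/s7.png'); cv2.imwrite('pics/s7c.png',cv2.resize(im[110:310,80:320],None,fx=3,fy=3,interpolation=2))
for t in ['lid_edge','blade_grip']:
        r=bot.pinpoint(t,'scene'); print(t,[(round(x['p'],2),np.round(x['location'],1).tolist()) for x in r[:2]])
```

```text
t 11.92 tcp [554.6 236.9 206.4] F [-0.3 -0.3 -1. ] op 0.214
[[-0.987, -0.158, 0.001], [-0.158, 0.987, 0.0], [-0.001, 0.0, -1.0]] [ 0.4   0.34  1.71 -0.    1.09 -1.33]
lid_edge [(0.97, [662.2, 254.1, 199.5])]
blade_grip [(0.86, [530.9, 236.4, 194.9])]
```

View pics/s7c.png

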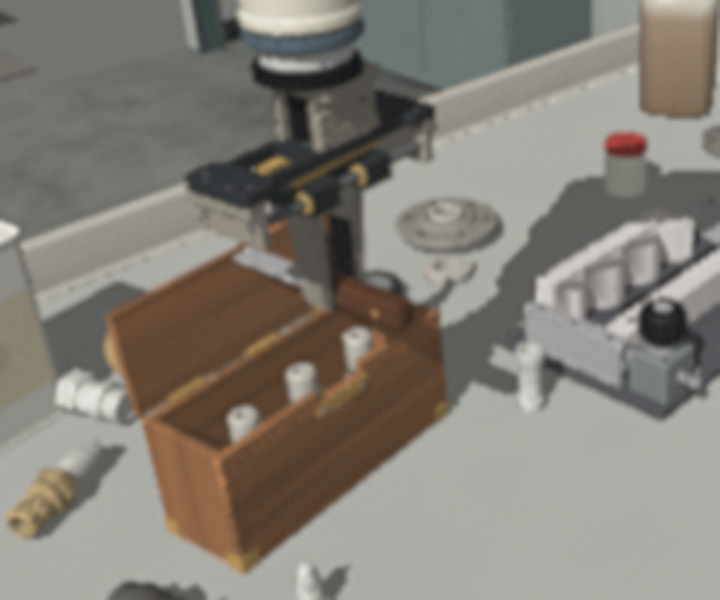

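Emit:
{"api": "play_rows", "payload": {
  "moves": [
    [5, [0.12, 0.02, -0.1], 0],
    [5, [0.12, 0.02, -0.1], 0],
    [5, [0.12, 0.02, -0.1], 0],
    [5, [0.12, 0.02, 0], 0],
    [5, [0.1, 0.02, 0], 0],
    [5, [0, 0, 0], 0],
    [5, [-0.4, -0.06, 0], 0],
    [5, [-0.8, -0.12, 0], 0]
  ]
}}

```text
time_s: 12.73
tool_pos: [530.7, 234.0, 194.5]
eef_rot: [[-0.987, -0.158, 0.003], [-0.158, 0.987, 0.001], [-0.003, 0.001, -1.0]]
force: [-0.6, 0.2, -0.9]
opening: 0.206
```

Emit:
{"api": "play_rows", "payload": {
  "moves": [
    [5, [-0.8, -0.12, 0], 0],
    [5, [-0.8, -0.12, 0], 0],
    [5, [-0.8, -0.12, 0], 0],
    [5, [-0.4, -0.06, 0], 0],
    [5, [0, 0, 0], 0]
  ]
}}

```text
time_s: 13.15
tool_pos: [413.0, 215.9, 194.5]
eef_rot: [[-0.987, -0.159, -0.001], [-0.159, 0.987, -0.001], [0.001, -0.0, -1.0]]
force: [1.1, 0.8, -1.5]
opening: 0.211
```

Run:
```python
from h import *
st(); snap('scene','s8')
im=cv2.imread('pics/s8.png'); cv2.imwrite('pics/s8c.png',cv2.resize(im[110:310,80:320],None,fx=3,fy=3,interpolation=2))
for t in ['lid_edge','blade_grip','arbor0_mid','station0']:
        r=bot.pinpoint(t,'scene'); print(t,[(round(x['p'],2),np.round(x['location'],1).tolist()) for x in r[:4]])
```

```text
t 13.15 tcp [413.  215.9 194.5] F [ 1.1  0.8 -1.5] op 0.211
[[-0.987, -0.159, -0.001], [-0.159, 0.987, -0.001], [0.001, -0.0, -1.0]] [ 0.48  0.15  2.    0.    0.99 -1.25]
lid_edge [(0.78, [689.5, 258.8, 199.0])]
blade_grip [(0.96, [385.6, 214.4, 180.7]), (0.7, [583.5, -225.1, 14.5]), (0.53, [521.0, -162.9, 48.9])]
arbor0_mid [(0.58, [538.0, 52.7, -0.4]), (0.56, [618.0, 177.1, 54.3])]
station0 [(0.64, [571.9, -95.7, 15.1]), (0.59, [579.2, -156.4, 10.7]), (0.56, [582.4, -222.6, 12.4])]
```

View pics/s8c.png

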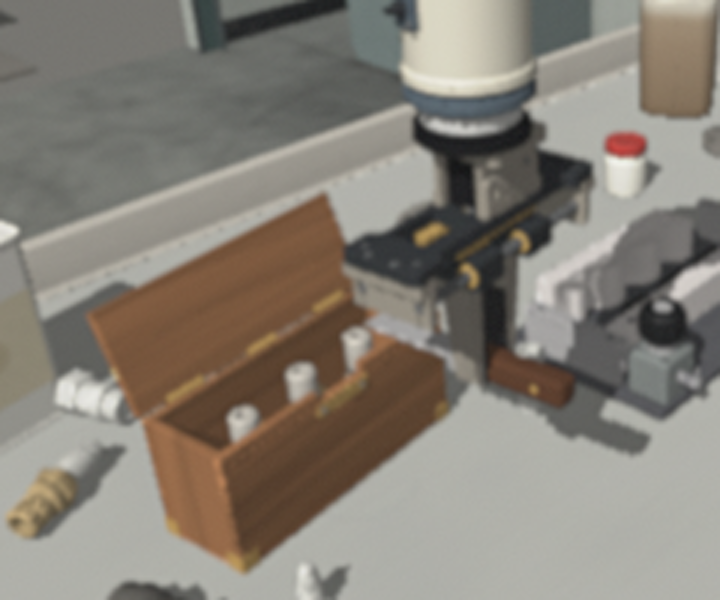

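Emit:
{"api": "play_rows", "payload": {
  "moves": [
    [5, [0, 0, -0.2], -1],
    [5, [0, 0, -0.2], -1],
    [5, [0, 0, -0.2], -1],
    [5, [0, 0, -0.2], -1],
    [5, [0, 0, -0.2], -1],
    [5, [0, 0, -0.2], -1],
    [5, [0, 0, -0.2], -1],
    [5, [0, 0, -0.2], -1]
  ]
}}

```text
time_s: 14.07
tool_pos: [417.3, 216.8, 129.8]
eef_rot: [[-0.775, 0.632, 0.0], [0.632, 0.775, 0.0], [-0.0, 0.0, -1.0]]
force: [-0.4, 0.2, -0.5]
opening: 0.212
```

Emit:
{"api": "play_rows", "payload": {
  "moves": [
    [5, [-0.1, -0.1, -0.2], -1],
    [5, [-0.1, -0.1, -0.2], -1],
    [5, [-0.1, -0.2, -0.2], -1],
    [5, [-0.1, -0.2, -0.2], -1],
    [5, [-0.1, -0.2, -0.3], -1],
    [5, [0, 0, -0.3], -1],
    [5, [0, 0, -0.3], -0.84],
    [5, [0, 0, 0], 0]
  ]
}}

```text
time_s: 14.73
tool_pos: [396.2, 184.2, 60.6]
eef_rot: [[-0.171, 0.985, -0.002], [0.985, 0.171, -0.001], [-0.001, -0.002, -1.0]]
force: [-0.4, -0.9, -0.6]
opening: 0.216
```

Run:
```python
from h import *
st(); snap('scene','s9')
im=cv2.imread('pics/s9.png'); cv2.imwrite('pics/s9c.png',cv2.resize(im[190:340,180:360],None,fx=4,fy=4,interpolation=2))
```

```text
t 14.73 tcp [396.2 184.2  60.6] F [-0.4 -0.9 -0.6] op 0.216
[[-0.171, 0.985, -0.002], [0.985, 0.171, -0.001], [-0.001, -0.002, -1.0]] [ 0.43  0.33  2.16 -0.    0.65  0.26]
```

View pics/s9c.png

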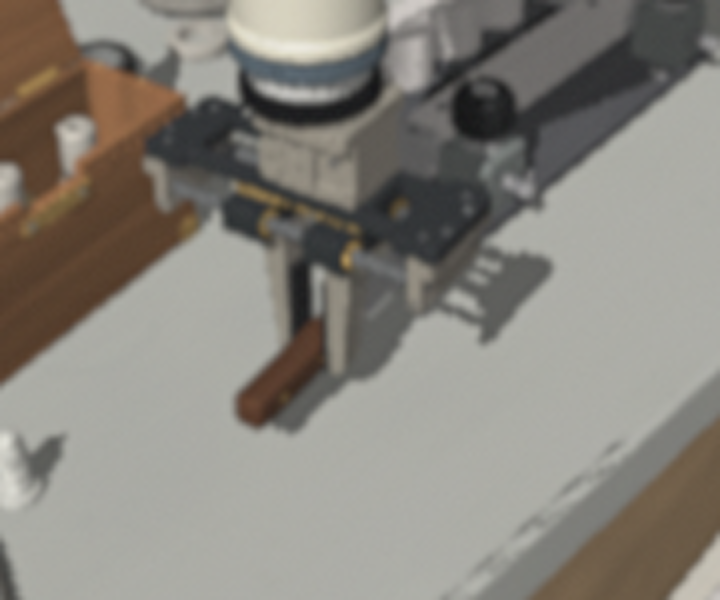

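Emit:
{"api": "play_rows", "payload": {
  "moves": [
    [5, [0, 0, -0.3], 0],
    [5, [0, 0, -0.3], 0],
    [5, [0, 0, -0.2], 0],
    [5, [0, 0, -0.1], 0],
    [5, [0, 0, -0.05], 0],
    [5, [0, 0, 0], 0]
  ]
}}

```text
time_s: 15.28
tool_pos: [396.3, 184.7, 24.4]
eef_rot: [[-0.176, 0.984, -0.0], [0.984, 0.176, -0.0], [-0.0, -0.0, -1.0]]
force: [0.3, -0.2, -1.0]
opening: 0.213
```

Emit:
{"api": "play_rows", "payload": {
  "moves": [
    [5, [0, 0, -0.05], 0],
    [5, [0, 0, -0.05], 0],
    [5, [0, 0, 0], 0],
    [35, [0, 0, 0], 0],
    [35, [0, 0, 0], 0],
    [45, [0, 0, 0], 0],
    [45, [0, 0, 0], 0],
    [45, [0, 0, 0.5], 0]
  ]
}}

```text
time_s: 15.95
tool_pos: [394.5, 183.9, 38.6]
eef_rot: [[-0.175, 0.985, -0.004], [0.985, 0.175, -0.002], [-0.001, -0.004, -1.0]]
force: [-0.4, -0.8, -0.3]
opening: 0.454
```

Emit:
{"api": "play_rows", "payload": {
  "moves": [
    [60, [0, 0, 0.8], 0],
    [60, [0, 0, 0.8], 0],
    [50, [0, 0, 0.8], 0],
    [50, [0, 0, 0.8], 0],
    [50, [0, 0, 0.8], 0],
    [50, [0, 0, 0.8], 0],
    [50, [0, 0, 0], 0]
  ]
}}

```text
time_s: 16.53
tool_pos: [399.0, 185.9, 238.1]
eef_rot: [[-0.175, 0.984, 0.008], [0.985, 0.175, 0.004], [0.002, 0.009, -1.0]]
force: [0.9, 0.5, 0.6]
opening: 0.499
```

Run:
```python
from h import *
st(); snap('wrist','w10')
for t in ['blade_grip','arbor0_mid','arbor1_mid','case']:
        r=bot.pinpoint(t,'wrist'); print(t,[(round(x['p'],2),np.round(x['location'],1).tolist()) for x in r[:4]])
```

```text
t 16.53 tcp [399.  185.9 238.1] F [0.9 0.5 0.6] op 0.499
[[-0.175, 0.984, 0.008], [0.985, 0.175, 0.004], [0.002, 0.009, -1.0]] [0.43 0.05 2.01 0.   1.08 0.26]
blade_grip [(0.96, [389.3, 206.2, 9.0])]
arbor0_mid [(0.79, [615.4, 181.3, 53.0])]
arbor1_mid [(0.72, [605.2, 250.7, 53.7]), (0.37, [606.4, 247.4, -0.7])]
case [(0.74, [605.7, 246.5, 0.8]), (0.38, [592.9, 312.6, 56.6])]
```

View pics/w10.png

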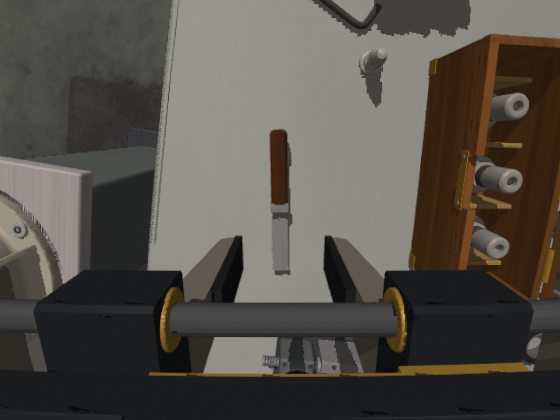

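Run:
```python
from h import *
for uv in [(518,106),(512,181),(499,246)]: print(np.round(ray('wrist',uv,104),1))
ex=np.array([.987,.16]);ey=np.array([-.16,.987])
for y in (66,0,-66): print(np.array([606.6,244.5])+ey*y)
```

```text
[578.9 307.7 104. ]
[595.1 244.4 104. ]
[604.1 182.8 104. ]
[596.04  309.642]
[606.6 244.5]
[617.16  179.358]
```

Run:
```python
from h import *
o=bot.get_obs(); c=bot.get_calibration('wrist'); T=np.array(c['camera_from_world']); p=-T[:3,:3].T@T[:3,3]; R=np.array(o['eef_rot'])
print('cam in tool',R.T@(p-o['tool_pos']), 'cam axes in tool cols', np.round(R.T@T[:3,:3].T,2).tolist(),c['fov_y'])
```

```text
cam in tool [  66.28740296    0.56976848 -152.91804756] cam axes in tool cols [[0.0, -0.97, -0.24], [1.0, 0.0, -0.0], [0.0, -0.24, 0.97]] 66.5832185277706
```

Emit:
{"api": "play_rows", "payload": {
  "moves": [
    [50, [0.2, 0.08, 0.1], -1],
    [50, [0.2, 0.08, 0.1], -1],
    [50, [0.2, 0.08, 0.1], -1],
    [50, [0.2, 0.08, 0.1], -1],
    [50, [0.2, 0.08, 0.1], -1],
    [50, [0.2, 0.08, 0.1], -1],
    [50, [0.2, 0.08, 0.1], -1],
    [50, [0.2, 0.08, 0.1], -1]
  ]
}}

```text
time_s: 17.45
tool_pos: [459.8, 210.0, 262.7]
eef_rot: [[0.619, 0.786, -0.003], [0.786, -0.619, -0.001], [-0.003, -0.002, -1.0]]
force: [0.2, 1.1, 0.7]
opening: 0.503
```

Emit:
{"api": "play_rows", "payload": {
  "moves": [
    [50, [0.2, 0.08, 0.1], -1],
    [50, [0.2, 0.08, 0.1], -1],
    [50, [0.2, 0.08, 0.1], -1],
    [50, [0.2, 0.08, 0.1], -1],
    [50, [0.2, 0.08, 0.1], -1],
    [50, [0.2, 0.08, 0], -1],
    [50, [0.2, 0.1, 0], -1],
    [50, [0, 0, 0], -0.1]
  ]
}}

```text
time_s: 18.12
tool_pos: [516.7, 233.7, 282.4]
eef_rot: [[0.987, 0.16, -0.002], [0.16, -0.987, -0.001], [-0.002, 0.001, -1.0]]
force: [0.4, 0.5, -1.0]
opening: 0.499
```

Emit:
{"api": "play_rows", "payload": {
  "moves": [
    [50, [0, 0, 0], 0],
    [50, [0, 0, 0], 0]
  ]
}}

```text
time_s: 18.28
tool_pos: [515.3, 233.1, 283.1]
eef_rot: [[0.986, 0.168, -0.002], [0.168, -0.986, -0.001], [-0.002, 0.001, -1.0]]
force: [0.1, -0.1, -0.7]
opening: 0.499
```

Run:
```python
from h import *
st(); snap('wrist','w11')
for t in ['arbor0_mid','case','lid_edge']:
        r=bot.pinpoint(t,'wrist'); print(t,[(round(x['p'],2),np.round(x['location'],1).tolist()) for x in r[:4]])
ex=np.array([.987,.16]);ey=np.array([-.16,.987])
for y in (66,0,-66): print(proj('wrist',np.r_[np.array([606.6,244.5])+ey*y,104]))
```

```text
t 18.28 tcp [515.3 233.1 283.1] F [ 0.1 -0.1 -0.7] op 0.499
[[0.986, 0.168, -0.002], [0.168, -0.986, -0.001], [-0.002, 0.001, -1.0]] [0.42 0.22 1.7  0.   1.23 1.82]
arbor0_mid [(0.75, [613.8, 181.8, 53.4]), (0.46, [422.3, 409.8, -0.6])]
case [(0.69, [609.0, 248.8, 2.3]), (0.38, [477.2, 347.0, 4.3])]
lid_edge []
[[220.35558187 106.435493  ]]
[[286.336086   106.67998371]]
[[352.20264857 107.366007  ]]
```

View pics/w11.png

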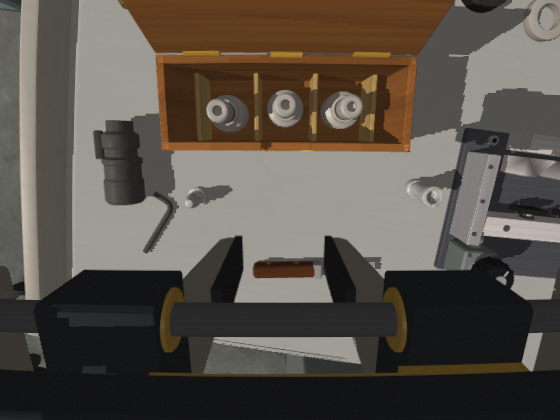

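Run:
```python
from h import *
im=cv2.imread('pics/w11.png'); cv2.imwrite('pics/w11c.png',cv2.resize(im[45:160,150:430],None,fx=2.8,fy=2.8,interpolation=2))
for uv in [(218,110.5),(285.5,104),(350.5,105)]: print(np.round(ray('wrist',uv,104),1))
# case corners top z112: outer
for uv in [(160,57),(415,57),(162,150),(410,150)]: print(np.round(ray('wrist',uv,112),1))
for r in bot.silhouettes('arbor0_mid','wrist'): 
    m=r['mask']; ys,xs=np.nonzero(m); print(r['p'],xs.min(),xs.max(),ys.min(),ys.max(),m.sum())
```

```text
[591.8 311.5 104. ]
[609.  245.8 104. ]
[619.1 181.5 104. ]
[631.8 371.  112. ]
[672.5 131.2 112. ]
[544.4 361.2 112. ]
[586.1 114.2 112. ]
0.82 320 363 90 128 1318
```

View pics/w11c.png

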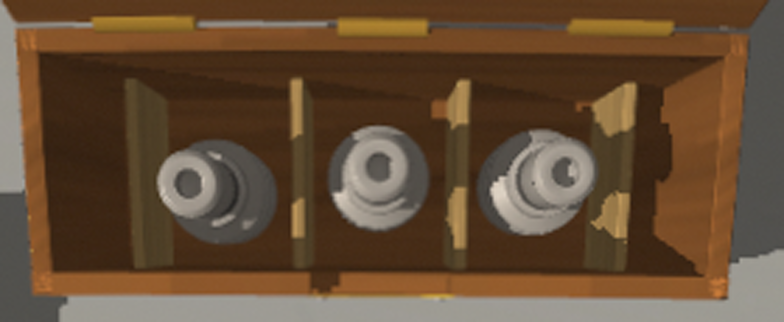

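Emit:
{"api": "play_rows", "payload": {
  "moves": [
    [50, [0.5, -0.25, -0.2], 0],
    [50, [0.5, -0.25, -0.2], 0],
    [50, [0.5, -0.25, -0.3], 0],
    [50, [0.5, -0.25, -0.4], 0],
    [50, [0.5, -0.25, -0.6], 0],
    [50, [0.07, -0.04, -0.7], 0],
    [50, [0, 0, -0.8], 0],
    [50, [0, 0, -0.5], 0]
  ]
}}

```text
time_s: 19.2
tool_pos: [618.0, 181.0, 133.5]
eef_rot: [[0.986, 0.165, -0.002], [0.165, -0.986, -0.001], [-0.003, 0.0, -1.0]]
force: [-0.2, -0.2, -0.1]
opening: 0.501
```

Emit:
{"api": "play_rows", "payload": {
  "moves": [
    [50, [0, 0, 0], 0],
    [50, [0, 0, 0], 0]
  ]
}}

```text
time_s: 19.37
tool_pos: [618.3, 181.7, 135.8]
eef_rot: [[0.986, 0.165, -0.002], [0.165, -0.986, -0.001], [-0.002, 0.0, -1.0]]
force: [0.3, -0.0, 0.9]
opening: 0.499
```

Run:
```python
from h import *
st(); snap('wrist','w12')
```

```text
t 19.37 tcp [618.3 181.7 135.8] F [ 0.3 -0.   0.9] op 0.499
[[0.986, 0.165, -0.002], [0.165, -0.986, -0.001], [-0.002, 0.0, -1.0]] [0.28 0.48 1.67 0.   0.99 1.69]
```

View pics/w12.png

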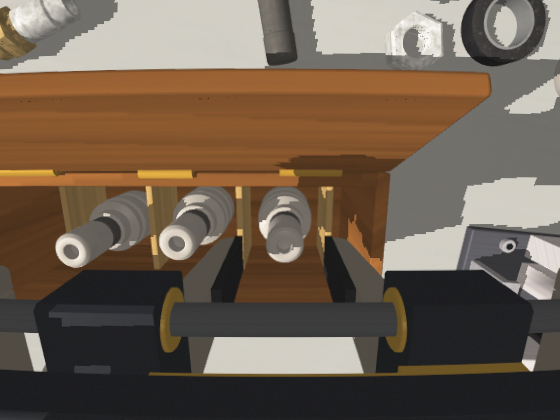

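Run:
```python
from h import *
for uv in [(286,250),(179,242),(75,250)]: print(ray('wrist',uv,104))
print(proj('wrist',[618,181.6,104]))
```

```text
[615.66779565 179.00941687 104.        ]
[609.80574122 245.10576728 104.        ]
[593.05774071 310.60947222 104.        ]
[[282.49519147 245.84463056]]
```

Emit:
{"api": "play_rows", "payload": {
  "moves": [
    [50, [0, 0, -0.4], 0],
    [50, [0, 0, -0.4], 0],
    [50, [0, 0, -0.35], 0],
    [50, [0, 0, 0], 0],
    [50, [0, 0, 0], 0]
  ]
}}

```text
time_s: 19.83
tool_pos: [619.1, 182.0, 91.0]
eef_rot: [[0.986, 0.165, 0.0], [0.165, -0.986, 0.0], [0.0, -0.0, -1.0]]
force: [0.9, 0.2, 0.0]
opening: 0.502
```

Emit:
{"api": "play_rows", "payload": {
  "moves": [
    [40, [0, 0, -0.05], 0],
    [10, [0, 0, 0], 0],
    [10, [0, 0, 0], 0],
    [10, [0, 0, 0], 0],
    [10, [0, 0, 0], 0],
    [10, [0, 0, 0], 0],
    [10, [0, 0, 0.3], 0],
    [10, [0, 0, 0.6], 0]
  ],
  "newtons": 50
}}

```text
time_s: 20.5
tool_pos: [616.3, 181.1, 121.9]
eef_rot: [[0.986, 0.165, -0.007], [0.165, -0.986, -0.002], [-0.007, 0.001, -1.0]]
force: [-0.9, 0.3, -3.6]
opening: 0.245
```

Emit:
{"api": "play_rows", "payload": {
  "moves": [
    [10, [0, 0, 0.6], 0],
    [10, [0, 0, 0.7], 0],
    [10, [0, 0, 0.7], 0],
    [10, [0, 0, 0.5], 0],
    [10, [0, 0, 0], 0]
  ]
}}

```text
time_s: 20.92
tool_pos: [620.9, 182.5, 229.4]
eef_rot: [[0.986, 0.165, 0.006], [0.165, -0.986, 0.002], [0.007, -0.001, -1.0]]
force: [0.9, 1.2, -3.3]
opening: 0.248
```

Emit:
{"api": "play_rows", "payload": {
  "moves": [
    [10, [-0.3, -0.8, 0.1], 0],
    [10, [-0.3, -0.8, 0.1], 0],
    [10, [-0.3, -0.8, 0.1], -0.2],
    [10, [-0.3, -0.8, 0.1], -0.2],
    [10, [-0.3, -0.8, 0.1], -0.2],
    [10, [-0.3, -0.8, 0.1], -0.2],
    [10, [-0.3, -0.8, 0.1], 0],
    [10, [-0.3, -0.8, 0.1], 0]
  ]
}}

```text
time_s: 21.58
tool_pos: [521.1, -75.3, 255.1]
eef_rot: [[0.997, 0.082, -0.002], [0.082, -0.997, 0.0], [-0.002, -0.001, -1.0]]
force: [0.8, 0.1, -3.8]
opening: 0.247
```

Emit:
{"api": "play_rows", "payload": {
  "moves": [
    [10, [-0.3, -0.8, 0], 0],
    [10, [-0.3, -0.8, 0], 0],
    [10, [0, -0.3, 0], 0],
    [10, [0, 0, 0], 0],
    [10, [0, 0, 0], 0],
    [10, [0, 0, 0], 0]
  ]
}}

```text
time_s: 22.08
tool_pos: [498.8, -149.2, 255.6]
eef_rot: [[0.997, 0.082, -0.001], [0.082, -0.997, 0.001], [-0.001, -0.001, -1.0]]
force: [0.3, -0.2, -4.8]
opening: 0.249
```

Run:
```python
from h import *
st(); snap('wrist','w13')
for t in ['station0','fixture','bar_mid','knob_left_grip','knob_right_grip']:
        r=bot.pinpoint(t,'wrist'); print(t,[(round(x['p'],2),np.round(x['location'],1).tolist()) for x in r[:4]])
```

```text
t 22.08 tcp [ 498.8 -149.2  255.6] F [ 0.3 -0.2 -4.8] op 0.249
[[0.997, 0.082, -0.001], [0.082, -0.997, 0.001], [-0.001, -0.001, -1.0]] [-0.29  0.17  1.83  0.    1.15  1.19]
station0 [(0.89, [583.8, -222.6, 16.2]), (0.64, [581.8, -156.6, 12.4]), (0.61, [572.1, -99.2, 9.9]), (0.52, [497.5, -146.8, 219.5])]
fixture [(0.75, [540.2, -158.0, 2.6])]
bar_mid [(0.79, [521.0, -159.0, 53.3])]
knob_left_grip [(0.91, [454.7, -39.3, 83.9])]
knob_right_grip [(0.68, [470.0, -291.1, 84.4]), (0.45, [521.1, -160.4, 55.8])]
```

View pics/w13.png

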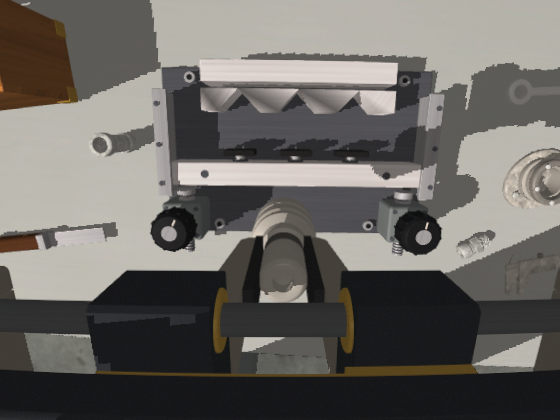

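Run:
```python
from h import *
im=cv2.imread('pics/w13.png'); cv2.imwrite('pics/w13c.png',cv2.resize(im[50:210,150:450],None,fx=2.66,fy=2.66,interpolation=2))
# base corners z=12
for uv in [(163,66),(434,66)]: print(np.round(ray('wrist',uv,12),1))
for uv in [(201,60),(396,62)]: print('fence',np.round(ray('wrist',uv,56),1))
for uv in [(169,234),(424,237)]: print('knobtop',np.round(ray('wrist',uv,100),1))
```

```text
[630.1   1.7  12. ]
[ 657.3 -315.1   12. ]
fence [631.6 -54.   56. ]
fence [ 647.  -255.4   56. ]
knobtop [455.6 -36.9 100. ]
knobtop [ 473.9 -297.6  100. ]
```

View pics/w13c.png

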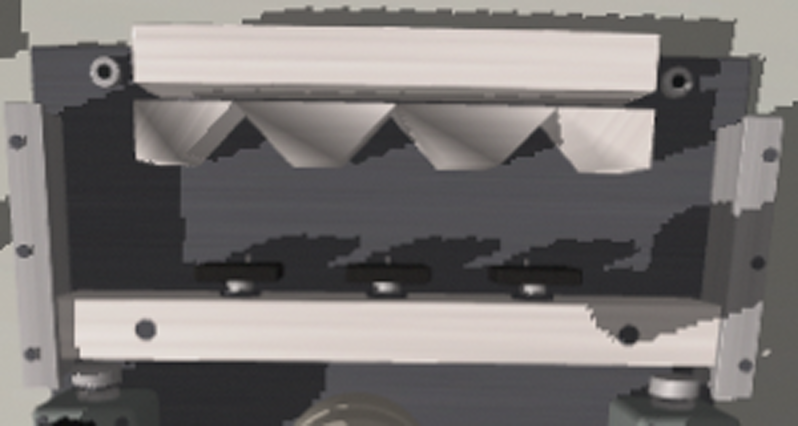

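Run:
```python
from h import *
for x in (240,397,549):
    print(np.round(ray('wrist',(150+x/2.66,50+103/2.66),56),1),np.round(ray('wrist',(150+(x+3)/2.66,50+118/2.66),12),1))
for x in (239,388,535): print('pad',np.round(ray('wrist',(150+x/2.66,50+264/2.66),40),1))
e=np.array([.997,.077,0]);y=np.array([-.077,.997,0])
s1=np.array([579,-158.6,12])
for k in (64,0,-64): print(proj('wrist',s1+k*y),proj('wrist',s1+k*y+30.4*e), proj('wrist',s1+k*y+30.4*e+[0,0,44]))
```

```text
[606.3 -96.1  56. ] [605.1 -91.9  12. ]
[ 611.4 -157.8   56. ] [ 610.8 -161.4   12. ]
[ 616.7 -217.6   56. ] [ 616.8 -228.9   12. ]
pad [542.6 -97.2  40. ]
pad [ 547.8 -160.7   40. ]
pad [ 553.2 -223.6   40. ]
[[242.3353613  121.44871444]] [[241.81950758  95.03529559]] [[236.61850153  90.38471047]]
[[295.54824552 121.71846896]] [[295.91225472  95.2982459 ]] [[297.6103236   90.66624418]]
[[348.61472711 122.23162172]] [[349.8507122   95.89095717]] [[358.38728024  91.38475045]]
```

Emit:
{"api": "play_rows", "payload": {
  "moves": [
    [10, [0.4, -0.37, -0.2], 0],
    [10, [0.4, -0.37, -0.2], 0],
    [10, [0.4, -0.37, -0.4], 0],
    [10, [0.4, -0.37, -0.6], 0],
    [10, [0.4, -0.37, -0.6], 0],
    [10, [0.08, 0, -0.4], 0],
    [10, [0, 0, 0], 0],
    [10, [0, 0, 0], 0]
  ]
}}

```text
time_s: 23.05
tool_pos: [581.5, -223.5, 159.4]
eef_rot: [[0.997, 0.082, -0.003], [0.082, -0.997, 0.001], [-0.003, -0.001, -1.0]]
force: [-0.4, -0.3, -3.0]
opening: 0.249
```

Run:
```python
from h import *
st(); snap('wrist','w14');snap('scene','s14')
im=cv2.imread('pics/s14.png'); cv2.imwrite('pics/s14c.png',cv2.resize(im[130:270,220:400],None,fx=4,fy=4,interpolation=2))
```

```text
t 23.05 tcp [ 581.5 -223.5  159.4] F [-0.4 -0.3 -3. ] op 0.249
[[0.997, 0.082, -0.003], [0.082, -0.997, 0.001], [-0.003, -0.001, -1.0]] [-0.37  0.43  1.7   0.    1.02  1.12]
```

View pics/w14.png

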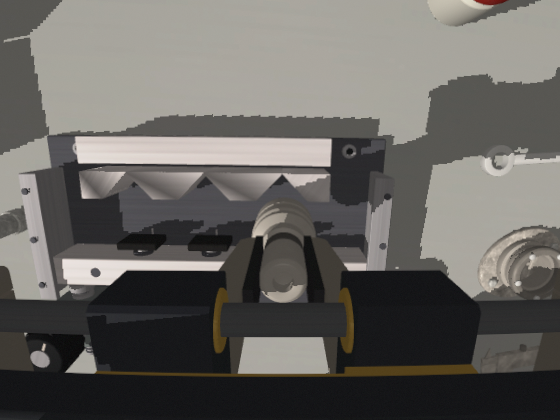

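View pics/s14c.png

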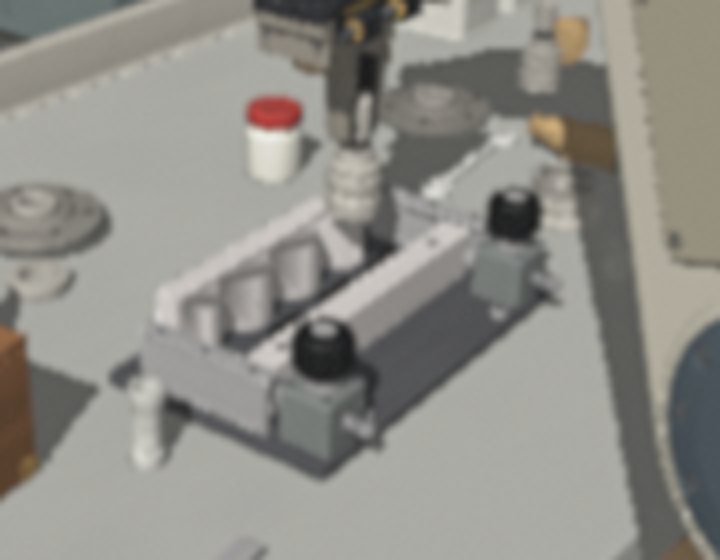

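Emit:
{"api": "play_rows", "payload": {
  "moves": [
    [10, [0.02, 0.01, -0.4], 0],
    [10, [0, 0, -0.4], 0],
    [10, [0, 0, -0.4], 0],
    [10, [0, 0, -0.2], 0],
    [10, [0, 0, -0.1], 0],
    [10, [0, 0, 0], 0]
  ]
}}

```text
time_s: 23.65
tool_pos: [582.9, -223.6, 100.7]
eef_rot: [[0.997, 0.082, 0.0], [0.082, -0.997, -0.0], [0.0, 0.0, -1.0]]
force: [-0.8, -1.0, -3.6]
opening: 0.248
```

Emit:
{"api": "play_rows", "payload": {
  "moves": [
    [10, [0, 0, -0.05], 0],
    [10, [0, 0, -0.05], 0],
    [10, [0, 0, 0], 0],
    [10, [0, 0, 0], 0]
  ]
}}

```text
time_s: 23.98
tool_pos: [583.3, -223.9, 96.8]
eef_rot: [[0.997, 0.082, 0.001], [0.082, -0.997, -0.0], [0.001, 0.0, -1.0]]
force: [0.4, 0.5, -3.4]
opening: 0.244
```

Emit:
{"api": "play_rows", "payload": {
  "moves": [
    [10, [0, 0, -0.04], 0],
    [10, [0, 0, 0], 0],
    [10, [0, 0, 0], 0]
  ]
}}

```text
time_s: 24.23
tool_pos: [583.0, -223.8, 94.8]
eef_rot: [[0.997, 0.082, 0.0], [0.082, -0.997, -0.0], [0.0, 0.0, -1.0]]
force: [-0.0, -0.5, -4.3]
opening: 0.248
```

Emit:
{"api": "play_rows", "payload": {
  "moves": [
    [10, [0, 0, -0.03], 0],
    [10, [0, 0, 0], 0],
    [10, [0, 0, 0], 0]
  ]
}}

```text
time_s: 24.48
tool_pos: [583.3, -223.9, 93.9]
eef_rot: [[0.997, 0.082, 0.001], [0.082, -0.997, -0.0], [0.001, 0.0, -1.0]]
force: [-0.3, 0.1, -2.4]
opening: 0.246
```

Emit:
{"api": "play_rows", "payload": {
  "moves": [
    [10, [0, 0, -0.02], 0],
    [10, [0, 0, 0], 0],
    [10, [0, 0, 0], 0]
  ]
}}

```text
time_s: 24.73
tool_pos: [583.6, -223.9, 93.7]
eef_rot: [[0.997, 0.082, 0.001], [0.082, -0.997, -0.0], [0.001, 0.0, -1.0]]
force: [-1.0, 0.6, 5.1]
opening: 0.25
```

Emit:
{"api": "play_rows", "payload": {
  "moves": [
    [30, [0, 0, 0], 0],
    [40, [0, 0, 0], 0],
    [45, [0, 0, 0], 0],
    [45, [0, 0, 0.2], 0],
    [45, [0, 0, 0.5], 0],
    [45, [0, 0, 0.8], 0],
    [45, [0, 0, 0.8], 0],
    [45, [0, 0, 0.8], 0]
  ]
}}

```text
time_s: 25.4
tool_pos: [582.7, -223.7, 218.5]
eef_rot: [[0.997, 0.082, -0.0], [0.082, -0.997, 0.0], [-0.0, -0.0, -1.0]]
force: [0.8, -0.1, -0.4]
opening: 0.448
```

Run:
```python
from h import *
st(); snap('wrist','w15')
r=bot.pinpoint('arbor0_mid','wrist'); print([(round(x['p'],2),np.round(x['location'],1).tolist()) for x in r[:4]])
```

```text
t 25.4 tcp [ 582.7 -223.7  218.5] F [ 0.8 -0.1 -0.4] op 0.448
[[0.997, 0.082, -0.0], [0.082, -0.997, 0.0], [-0.0, -0.0, -1.0]] [-0.37  0.36  1.65 -0.    1.13  1.12]
[(0.92, [581.5, -221.5, 64.3])]
```

View pics/w15.png

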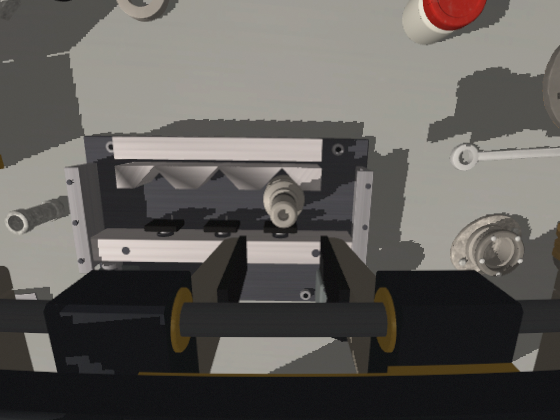

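Emit:
{"api": "play_rows", "payload": {
  "moves": [
    [50, [0.05, 0.95, 0.1], 0],
    [50, [0.05, 0.95, 0.1], 0],
    [50, [0.05, 0.95, 0.1], 0],
    [50, [0.05, 0.95, 0.1], 0.2],
    [50, [0.05, 0.95, 0], 0.2],
    [50, [0.05, 0.95, 0], 0.2],
    [50, [0.05, 0.95, 0], 0.2],
    [50, [0.05, 0.95, 0], 0]
  ]
}}

```text
time_s: 26.17
tool_pos: [598.5, 82.0, 232.6]
eef_rot: [[0.986, 0.166, -0.0], [0.166, -0.986, -0.0], [-0.0, 0.0, -1.0]]
force: [0.5, -0.3, 0.5]
opening: 0.505
```

Emit:
{"api": "play_rows", "payload": {
  "moves": [
    [50, [0.05, 0.95, 0], 0],
    [50, [0.05, 0.95, 0], 0],
    [50, [0.05, 0.95, -0.2], 0],
    [50, [0.05, 0.95, -0.3], 0],
    [50, [0.05, 0.3, -0.8], 0],
    [50, [0, 0, -0.8], 0],
    [50, [0, 0, -0.5], 0],
    [50, [0, 0, 0], 0]
  ]
}}

```text
time_s: 26.83
tool_pos: [605.6, 243.5, 123.6]
eef_rot: [[0.986, 0.166, -0.008], [0.166, -0.986, -0.003], [-0.008, 0.002, -1.0]]
force: [-0.5, -0.9, 0.2]
opening: 0.504
```

Emit:
{"api": "play_rows", "payload": {
  "moves": [
    [50, [0, 0, 0], 0],
    [50, [0, 0, 0], 0]
  ]
}}

```text
time_s: 27.0
tool_pos: [609.8, 244.3, 130.1]
eef_rot: [[0.986, 0.165, 0.001], [0.165, -0.986, 0.001], [0.001, -0.0, -1.0]]
force: [1.0, -0.2, -0.2]
opening: 0.494
```

Run:
```python
from h import *
o=st(); snap('wrist','w16')
r=bot.pinpoint('arbor0_mid','wrist'); print([(round(x['p'],2),np.round(x['location'],1).tolist()) for x in r[:4]])
```

```text
t 27.0 tcp [609.8 244.3 130.1] F [ 1.  -0.2 -0.2] op 0.494
[[0.986, 0.165, 0.001], [0.165, -0.986, 0.001], [0.001, -0.0, -1.0]] [ 0.38  0.5   1.64 -0.    0.99  1.78]
[]
```

View pics/w16.png

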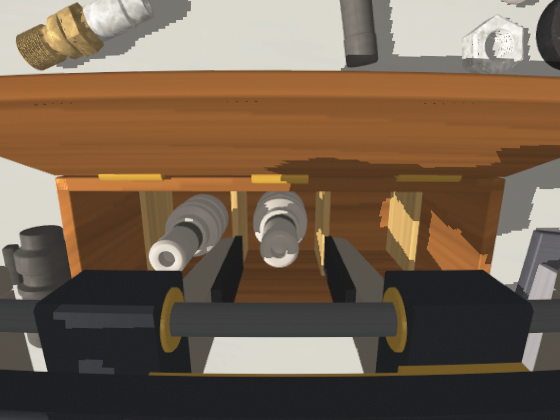

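Emit:
{"api": "play_rows", "payload": {
  "moves": [
    [45, [0, 0.02, -0.4], 0],
    [45, [0, 0, -0.4], 0],
    [45, [0, 0, -0.25], 0],
    [45, [0, 0, 0], 0],
    [20, [0, 0, 0], 0],
    [10, [0, 0, 0], 0],
    [10, [0, 0, 0], 0],
    [10, [0, 0, 0], 0]
  ],
  "newtons": 50
}}

```text
time_s: 27.77
tool_pos: [609.7, 245.3, 87.9]
eef_rot: [[0.986, 0.165, 0.002], [0.165, -0.986, 0.001], [0.002, -0.0, -1.0]]
force: [-0.1, 0.2, 2.1]
opening: 0.248
```

Emit:
{"api": "play_rows", "payload": {
  "moves": [
    [10, [0, 0, 0], 0],
    [10, [0, 0, 0.3], 0],
    [10, [0, 0, 0.6], 0],
    [10, [0, 0, 0.7], 0],
    [10, [0, 0, 0.7], 0],
    [10, [0, 0, 0.7], 0],
    [10, [0, 0, 0.4], 0],
    [10, [0, 0, 0], 0]
  ]
}}

```text
time_s: 28.43
tool_pos: [610.6, 245.7, 227.5]
eef_rot: [[0.986, 0.165, 0.006], [0.165, -0.986, 0.002], [0.006, -0.001, -1.0]]
force: [0.6, 0.8, -3.7]
opening: 0.246
```

Emit:
{"api": "play_rows", "payload": {
  "moves": [
    [10, [-0.1, -0.95, 0], 0],
    [10, [-0.1, -0.95, 0], 0],
    [10, [-0.1, -0.95, 0], -0.2],
    [10, [-0.1, -0.95, 0], -0.2],
    [10, [-0.1, -0.95, 0], -0.2],
    [10, [-0.1, -0.95, 0], -0.2],
    [10, [-0.1, -0.95, 0], 0],
    [10, [-0.1, -0.95, 0], 0]
  ]
}}

```text
time_s: 29.1
tool_pos: [575.3, -60.6, 221.4]
eef_rot: [[0.997, 0.082, -0.002], [0.082, -0.997, 0.0], [-0.002, -0.0, -1.0]]
force: [-0.2, 0.1, -3.1]
opening: 0.249
```

Emit:
{"api": "play_rows", "payload": {
  "moves": [
    [10, [0, -0.95, 0], 0],
    [10, [0, -0.95, 0], 0],
    [10, [0, -0.6, -0.3], 0],
    [10, [0, 0, -0.5], 0],
    [10, [0, 0, -0.5], 0],
    [10, [0, 0, -0.4], 0],
    [10, [0, 0, 0], 0],
    [10, [0, 0, 0], 0]
  ]
}}

```text
time_s: 29.77
tool_pos: [575.6, -158.6, 153.2]
eef_rot: [[0.997, 0.082, -0.004], [0.082, -0.997, 0.001], [-0.004, -0.001, -1.0]]
force: [0.7, 0.3, -3.8]
opening: 0.248
```

Run:
```python
from h import *
o=st(); snap('wrist','w17')
```

```text
t 29.77 tcp [ 575.6 -158.6  153.2] F [ 0.7  0.3 -3.8] op 0.248
[[0.997, 0.082, -0.004], [0.082, -0.997, 0.001], [-0.004, -0.001, -1.0]] [-0.27  0.4   1.76  0.    0.99  1.22]
```

View pics/w17.png

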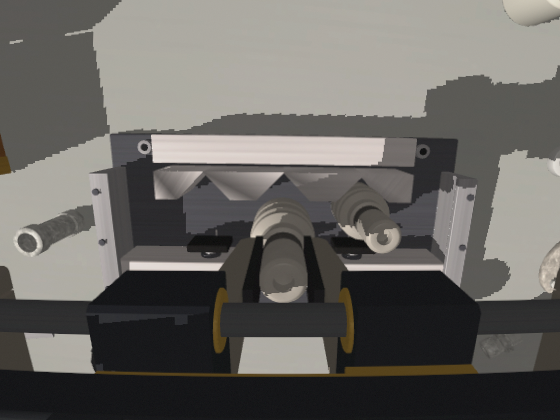

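Emit:
{"api": "play_rows", "payload": {
  "moves": [
    [10, [0.03, -0.01, -0.4], 0],
    [10, [0, 0, -0.4], 0],
    [10, [0, 0, -0.4], 0],
    [10, [0, 0, -0.15], 0],
    [10, [0, 0, -0.05], 0],
    [10, [0, 0, 0], 0],
    [10, [0, 0, 0], 0]
  ]
}}

```text
time_s: 30.4
tool_pos: [579.0, -159.5, 99.9]
eef_rot: [[0.997, 0.082, 0.002], [0.082, -0.997, -0.0], [0.002, 0.001, -1.0]]
force: [0.0, -0.2, -4.2]
opening: 0.248
```

Emit:
{"api": "play_rows", "payload": {
  "moves": [
    [10, [0, 0, -0.07], 0],
    [10, [0, 0, -0.05], 0],
    [10, [0, 0, 0], 0],
    [10, [0, 0, 0], 0]
  ]
}}

```text
time_s: 30.73
tool_pos: [578.1, -159.4, 94.1]
eef_rot: [[0.997, 0.082, -0.0], [0.082, -0.997, -0.0], [-0.0, 0.0, -1.0]]
force: [-0.1, -0.0, -3.6]
opening: 0.249
```

Emit:
{"api": "play_rows", "payload": {
  "moves": [
    [10, [0, 0, -0.03], 0],
    [10, [0, 0, 0], 0],
    [10, [0, 0, 0], 0]
  ]
}}

```text
time_s: 30.98
tool_pos: [578.5, -159.4, 93.9]
eef_rot: [[0.997, 0.082, 0.001], [0.082, -0.997, -0.0], [0.001, 0.0, -1.0]]
force: [-2.6, 2.0, 5.6]
opening: 0.247
```

Contact; release and rise.

Emit:
{"api": "play_rows", "payload": {
  "moves": [
    [30, [0, 0, 0], 0],
    [40, [0, 0, 0], 0],
    [45, [0, 0, 0], 0],
    [45, [0, 0, 0.2], 0],
    [45, [0, 0, 0.5], 0],
    [45, [0, 0, 0.8], 0],
    [45, [0, 0, 0.8], 0],
    [45, [0, 0, 0.8], 0]
  ]
}}

```text
time_s: 31.65
tool_pos: [578.0, -159.3, 218.6]
eef_rot: [[0.997, 0.082, -0.0], [0.082, -0.997, 0.0], [-0.0, -0.0, -1.0]]
force: [0.3, 0.0, -0.2]
opening: 0.447
```

Emit:
{"api": "play_rows", "payload": {
  "moves": [
    [50, [0, 0.95, 0.1], 0],
    [50, [0, 0.95, 0.1], 0],
    [50, [0, 0.95, 0.1], 0],
    [50, [0, 0.95, 0.1], 0.2],
    [50, [0, 0.95, 0], 0.2],
    [50, [0, 0.95, 0], 0.2],
    [50, [0, 0.95, 0], 0.2],
    [50, [0, 0.95, 0], 0]
  ]
}}

```text
time_s: 32.32
tool_pos: [578.0, 146.5, 233.6]
eef_rot: [[0.986, 0.166, 0.001], [0.166, -0.986, 0.0], [0.001, -0.0, -1.0]]
force: [-0.0, -0.7, -0.8]
opening: 0.496
```

Run:
```python
from h import *
o=st(); d=(np.array([592.4,311.1])-o['tool_pos'][:2])/40; print(d)
```

```text
t 32.32 tcp [578.  146.5 233.6] F [-0.  -0.7 -0.8] op 0.496
[[0.986, 0.166, 0.001], [0.166, -0.986, 0.0], [0.001, -0.0, -1.0]] [ 0.25  0.31  1.7  -0.    1.14  1.65]
[0.36040697 4.11453995]
```

Emit:
{"api": "play_rows", "payload": {
  "moves": [
    [50, [0.1, 0.9, 0], 0],
    [50, [0.1, 0.9, 0], 0],
    [50, [0.16, 0.9, -0.1], 0],
    [50, [0, 0.9, -0.3], 0],
    [50, [0, 0.54, -0.7], 0],
    [50, [0, 0, -0.8], 0],
    [50, [0, 0, -0.6], 0],
    [50, [0, 0, 0], 0]
  ]
}}

```text
time_s: 32.98
tool_pos: [589.5, 309.4, 127.9]
eef_rot: [[0.986, 0.166, -0.007], [0.166, -0.986, -0.004], [-0.008, 0.002, -1.0]]
force: [-0.7, -0.7, -0.5]
opening: 0.501
```

Emit:
{"api": "play_rows", "payload": {
  "moves": [
    [50, [0, 0, 0], 0],
    [50, [0, 0, 0], 0]
  ]
}}

```text
time_s: 33.15
tool_pos: [593.5, 310.5, 134.6]
eef_rot: [[0.986, 0.165, 0.002], [0.165, -0.986, 0.001], [0.002, -0.001, -1.0]]
force: [-0.3, 0.3, 0.7]
opening: 0.501
```

Run:
```python
from h import *
o=st(); snap('wrist','w18')
```

```text
t 33.15 tcp [593.5 310.5 134.6] F [-0.3  0.3  0.7] op 0.501
[[0.986, 0.165, 0.002], [0.165, -0.986, 0.001], [0.002, -0.001, -1.0]] [0.48 0.52 1.61 0.   1.01 1.89]
```

View pics/w18.png

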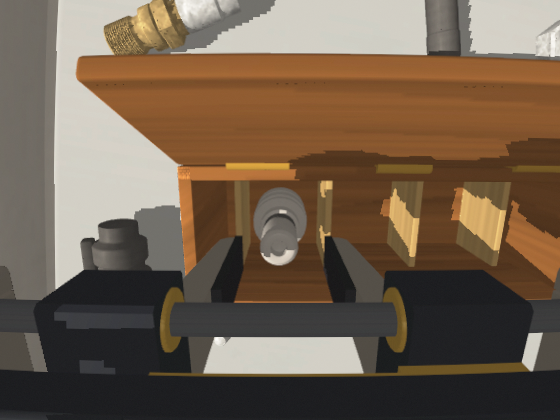

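Emit:
{"api": "play_rows", "payload": {
  "moves": [
    [45, [0, 0.03, -0.4], 0],
    [45, [0, 0, -0.4], 0],
    [45, [0, 0, -0.35], 0],
    [45, [0, 0, 0], 0],
    [20, [0, 0, 0], 0],
    [10, [0, 0, 0], 0],
    [10, [0, 0, 0], 0],
    [10, [0, 0, 0], 0]
  ],
  "newtons": 50
}}

```text
time_s: 33.87
tool_pos: [593.3, 311.9, 88.0]
eef_rot: [[0.986, 0.165, 0.002], [0.165, -0.986, 0.001], [0.002, -0.001, -1.0]]
force: [0.3, 0.4, 1.8]
opening: 0.251
```

Emit:
{"api": "play_rows", "payload": {
  "moves": [
    [10, [0, 0, 0], 0],
    [10, [0, 0, 0.3], 0],
    [10, [0, 0, 0.6], 0],
    [10, [0, 0, 0.7], 0],
    [10, [0, 0, 0.7], 0],
    [10, [0, 0, 0.7], 0],
    [10, [0, 0, 0.4], 0],
    [10, [0, 0, 0], 0]
  ]
}}

```text
time_s: 34.53
tool_pos: [594.2, 312.3, 227.5]
eef_rot: [[0.986, 0.165, 0.005], [0.165, -0.986, 0.003], [0.006, -0.002, -1.0]]
force: [0.2, -0.4, -4.3]
opening: 0.244
```

Emit:
{"api": "play_rows", "payload": {
  "moves": [
    [10, [-0.1, -0.95, 0], 0],
    [10, [-0.1, -0.95, 0], 0],
    [10, [-0.1, -0.95, 0], -0.2],
    [10, [-0.1, -0.95, 0], -0.2],
    [10, [-0.1, -0.95, 0], -0.2],
    [10, [0, -0.95, 0], -0.2],
    [10, [0, -0.95, 0], 0],
    [10, [0, -0.95, 0], 0]
  ]
}}

```text
time_s: 35.2
tool_pos: [571.1, 5.7, 221.5]
eef_rot: [[0.997, 0.082, -0.002], [0.082, -0.997, -0.0], [-0.002, -0.0, -1.0]]
force: [0.9, 0.8, -4.5]
opening: 0.25
```

Emit:
{"api": "play_rows", "payload": {
  "moves": [
    [10, [0, -0.95, 0], 0],
    [10, [0, -0.95, 0], 0],
    [10, [0, -0.68, -0.3], 0],
    [10, [0, 0, -0.5], 0],
    [10, [0, 0, -0.5], 0],
    [10, [0, 0, -0.4], 0],
    [10, [0, 0, 0], 0],
    [10, [0, 0, 0], 0]
  ]
}}

```text
time_s: 35.87
tool_pos: [571.1, -95.6, 153.3]
eef_rot: [[0.997, 0.082, -0.004], [0.082, -0.997, 0.001], [-0.004, -0.001, -1.0]]
force: [-0.1, -0.3, -3.8]
opening: 0.249
```

Run:
```python
from h import *
o=st(); snap('wrist','w19')
```

```text
t 35.87 tcp [571.1 -95.6 153.3] F [-0.1 -0.3 -3.8] op 0.249
[[0.997, 0.082, -0.004], [0.082, -0.997, 0.001], [-0.004, -0.001, -1.0]] [-0.17  0.37  1.8   0.    0.97  1.32]
```

View pics/w19.png

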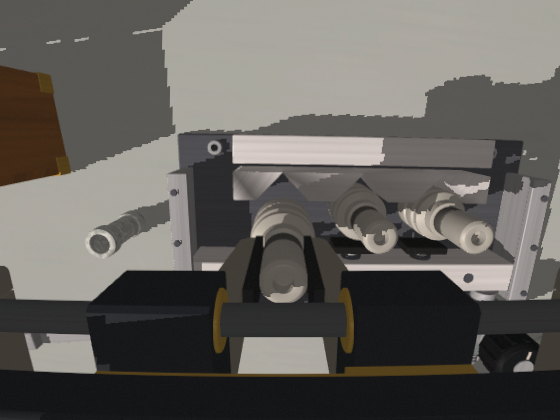

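Emit:
{"api": "play_rows", "payload": {
  "moves": [
    [10, [0.03, 0, -0.4], 0],
    [10, [0, 0, -0.4], 0],
    [10, [0, 0, -0.4], 0],
    [10, [0, 0, -0.15], 0],
    [10, [0, 0, -0.1], 0],
    [10, [0, 0, -0.07], 0],
    [10, [0, 0, 0], 0],
    [10, [0, 0, 0], 0]
  ]
}}

```text
time_s: 36.58
tool_pos: [574.4, -95.8, 94.8]
eef_rot: [[0.997, 0.082, 0.001], [0.082, -0.997, -0.0], [0.001, 0.0, -1.0]]
force: [-0.0, 0.4, -4.9]
opening: 0.245
```

Emit:
{"api": "play_rows", "payload": {
  "moves": [
    [10, [0, 0, -0.04], 0],
    [10, [0, 0, 0], 0],
    [10, [0, 0, 0], 0]
  ]
}}

```text
time_s: 36.83
tool_pos: [574.8, -95.8, 94.0]
eef_rot: [[0.997, 0.082, 0.002], [0.082, -0.997, -0.0], [0.002, 0.0, -1.0]]
force: [-0.7, 0.9, 4.9]
opening: 0.25
```

Emit:
{"api": "play_rows", "payload": {
  "moves": [
    [30, [0, 0, 0], 0],
    [40, [0, 0, 0], 0],
    [45, [0, 0, 0], 0],
    [45, [0, 0, 0.2], 0],
    [45, [0, 0, 0.5], 0],
    [45, [0, 0, 0.8], 0],
    [60, [0, 0, 0.8], 0],
    [65, [0, 0, 0.8], 0]
  ]
}}

```text
time_s: 37.5
tool_pos: [573.5, -95.7, 218.2]
eef_rot: [[0.997, 0.082, -0.0], [0.082, -0.997, 0.0], [-0.0, -0.0, -1.0]]
force: [1.0, -0.4, 0.5]
opening: 0.572
```

Emit:
{"api": "play_rows", "payload": {
  "moves": [
    [65, [-0.5, -0.35, 0.1], 0],
    [65, [-0.5, -0.35, 0.1], 0],
    [65, [-0.5, -0.35, 0.1], 0],
    [65, [-0.5, -0.35, 0.1], 0],
    [65, [0, 0, 0], 0],
    [65, [0, 0, 0], 0]
  ]
}}

```text
time_s: 38.0
tool_pos: [493.5, -152.3, 233.4]
eef_rot: [[0.997, 0.08, 0.001], [0.08, -0.997, -0.0], [0.001, 0.0, -1.0]]
force: [1.4, -0.6, 0.5]
opening: 0.647
```

Run:
```python
from h import *
o=st(); snap('wrist','w20');snap('top','t20')
for n in ('wrist','top'):
  for t in ['arbor0_mid','bar_mid','knob_left_grip','knob_right_grip']:
        r=bot.pinpoint(t,n); print(n,t,[(round(x['p'],2),np.round(x['location'],1).tolist()) for x in r[:4]])
```

```text
t 38.0 tcp [ 493.5 -152.3  233.4] F [ 1.4 -0.6  0.5] op 0.647
[[0.997, 0.08, 0.001], [0.08, -0.997, -0.0], [0.001, 0.0, -1.0]] [-0.3   0.18  1.86  0.    1.1   1.19]
wrist arbor0_mid [(0.67, [577.0, -223.0, 59.0])]
wrist bar_mid [(0.64, [579.6, -222.9, 58.9]), (0.59, [519.3, -159.6, 55.9])]
wrist knob_left_grip [(0.72, [454.1, -38.0, 85.3])]
wrist knob_right_grip [(0.89, [470.6, -292.3, 85.6])]
top arbor0_mid []
top bar_mid []
top knob_left_grip [(0.69, [455.5, -38.0, 86.1]), (0.69, [473.0, -294.2, 83.3])]
top knob_right_grip [(0.44, [477.8, -295.5, 85.2])]
```

View pics/w20.png

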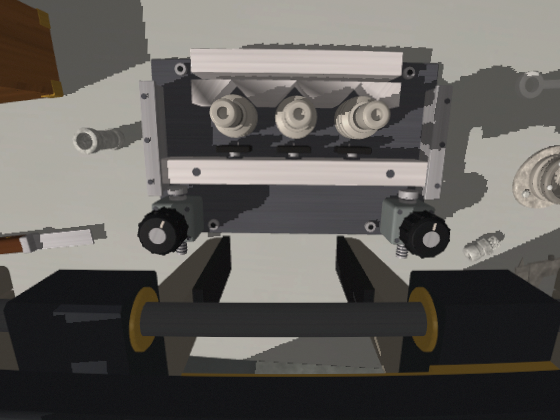

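Run:
```python
from h import *
for uv in [(157.5,236.5),(431.5,239)]: print(np.round(ray('wrist',uv,102),1))
for uv in [(164,230),(423,233)]: print('black',np.round(ray('wrist',uv,90),1))
for uv in [(230,113),(296,111),(377,116)]: print('arb',np.round(ray('wrist',uv,110),1))
im=cv2.imread('pics/w20.png'); cv2.imwrite('pics/w20c.png',np.hstack([cv2.resize(im[180:270,120:220],None,fx=4,fy=4,interpolation=2),cv2.resize(im[180:270,370:470],None,fx=4,fy=4,interpolation=2)]))
```

```text
[456.3 -37.1 102. ]
[ 474.9 -294.3  102. ]
black [459.1 -38.9  90. ]
black [ 476.7 -290.8   90. ]
arb [ 572.4 -101.5  110. ]
arb [ 578.4 -155.9  110. ]
arb [ 580.3 -223.5  110. ]
```

View pics/w20c.png

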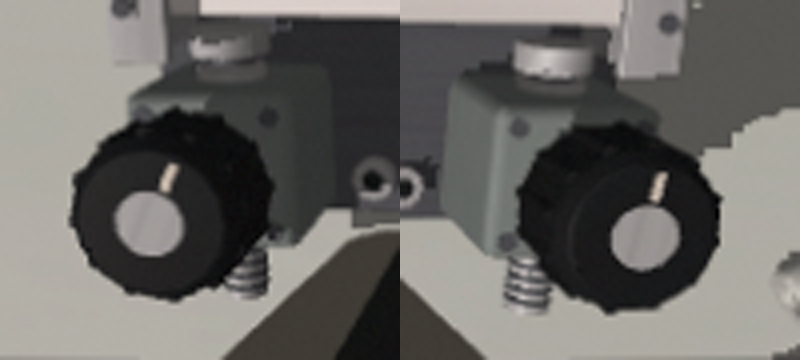

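Run:
```python
from h import *
im=cv2.imread('pics/w20.png'); cv2.imwrite('pics/w20d.png',cv2.resize(im[70:160,180:420],None,fx=3.3,fy=3.3,interpolation=2))
for p in [(574.5,-95.8),(578.3,-159.4),(583.5,-223.8)]:
  print([np.round((proj('wrist',[p[0],p[1],z])[0]-[180,70])*3.3).tolist() for z in (110,68)])
```

```text
[[143.0, 131.0], [169.0, 141.0]]
[[397.0, 137.0], [389.0, 146.0]]
[[653.0, 139.0], [611.0, 147.0]]
```

View pics/w20d.png

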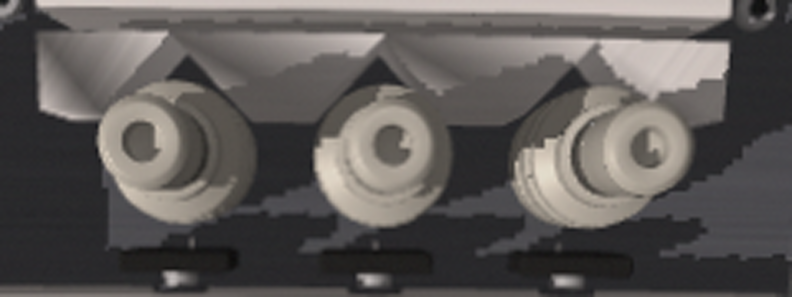

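Emit:
{"api": "play_rows", "payload": {
  "moves": [
    [65, [-0.2, 0.6, 0], 1],
    [65, [-0.2, 0.6, 0], 1],
    [65, [-0.2, 0.6, -0.2], 1],
    [65, [-0.2, 0.6, -0.3], 1],
    [65, [-0.15, 0.48, -0.6], 1],
    [65, [0, 0, -0.8], 1],
    [65, [0, 0, -0.8], 1],
    [65, [0, 0, -0.3], 0]
  ]
}}

```text
time_s: 39.17
tool_pos: [453.7, -35.8, 109.2]
eef_rot: [[0.68, 0.733, -0.004], [0.733, -0.68, 0.0], [-0.002, -0.003, -1.0]]
force: [-1.3, 0.5, -0.3]
opening: 0.65
```

Emit:
{"api": "play_rows", "payload": {
  "moves": [
    [65, [0, 0, 0], 0],
    [65, [0, 0, 0], 0]
  ]
}}

```text
time_s: 39.33
tool_pos: [455.6, -36.4, 112.1]
eef_rot: [[0.686, 0.727, -0.001], [0.727, -0.686, 0.0], [-0.001, -0.001, -1.0]]
force: [0.7, -0.5, 0.3]
opening: 0.647
```

Run:
```python
from h import *
o=st(); snap('wrist','w21'); print(proj('wrist',[[455.6,-37,100]]))
```

```text
t 39.33 tcp [455.6 -36.4 112.1] F [ 0.7 -0.5  0.3] op 0.647
[[0.686, 0.727, -0.001], [0.727, -0.686, 0.0], [-0.001, -0.001, -1.0]] [-0.08  0.26  2.09  0.    0.79  0.67]
[[281.25544728 256.78771857]]
```

View pics/w21.png

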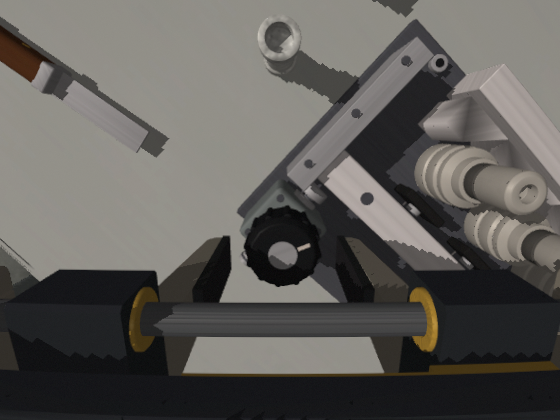

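Emit:
{"api": "play_rows", "payload": {
  "moves": [
    [65, [0, 0, -0.35], 0],
    [65, [0, 0, -0.3], 0],
    [65, [0, 0, 0], 0],
    [40, [0, 0, 0], 0],
    [30, [0, 0, 0], 0],
    [30, [0, 0, 0], 0],
    [30, [0, 0, 0], 0]
  ],
  "newtons": 45
}}

```text
time_s: 39.97
tool_pos: [455.6, -35.9, 87.4]
eef_rot: [[0.687, 0.727, -0.0], [0.727, -0.687, 0.001], [0.001, -0.001, -1.0]]
force: [-3.3, 5.4, 7.4]
opening: 0.445
```

Emit:
{"api": "play_rows", "payload": {
  "moves": [
    [30, [0, 0, 0], -1],
    [30, [0, 0, 0], -1],
    [30, [0, 0, 0], -1],
    [30, [0, 0, 0], -1],
    [30, [0, 0, 0], -1],
    [30, [0, 0, 0], -1],
    [30, [0, 0, 0], -1],
    [30, [0, 0, 0], 0]
  ]
}}

```text
time_s: 40.63
tool_pos: [455.6, -35.9, 87.4]
eef_rot: [[0.997, 0.074, -0.0], [0.074, -0.997, 0.001], [0.0, -0.001, -1.0]]
force: [-3.6, 4.8, 6.8]
opening: 0.443
```

Run:
```python
from h import *
o=st(); print(o['moment']); snap('wrist','w22')
```

```text
t 40.63 tcp [455.6 -35.9  87.4] F [-3.6  4.8  6.8] op 0.443
[[0.997, 0.074, -0.0], [0.074, -0.997, 0.001], [0.0, -0.001, -1.0]] [-0.08  0.3   2.1   0.    0.73  1.41]
[ 1.11013982  0.59265499 -0.08763052]
```

View pics/w22.png

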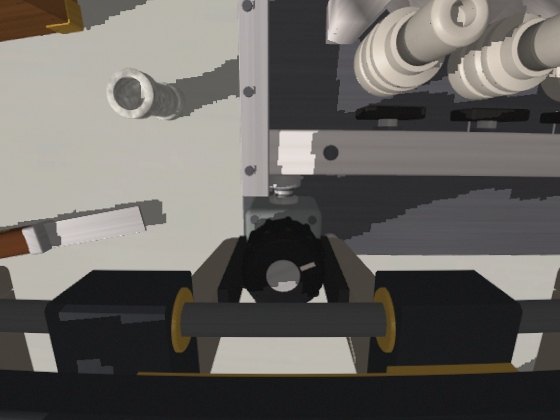

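Emit:
{"api": "play_rows", "payload": {
  "moves": [
    [65, [0, 0, 0], 0],
    [65, [0, 0, 0], 0],
    [65, [0, 0, 0.4], 0],
    [65, [0, 0, 0.7], 0],
    [65, [0.06, -0.8, 0], 1],
    [65, [0.06, -0.8, 0], 1],
    [65, [0.06, -0.8, 0], 1],
    [65, [0.06, -0.8, 0], 1]
  ]
}}

```text
time_s: 41.35
tool_pos: [465.8, -166.2, 131.2]
eef_rot: [[0.874, 0.485, 0.001], [0.485, -0.874, -0.001], [0.001, 0.001, -1.0]]
force: [0.2, 0.3, 0.1]
opening: 0.649
```

Emit:
{"api": "play_rows", "payload": {
  "moves": [
    [65, [0.06, -0.8, 0], 1],
    [65, [0.06, -0.8, 0], 1],
    [65, [0.06, -0.8, 0], 1],
    [65, [0.05, -0.85, 0], 0],
    [65, [0, 0, -0.3], 0],
    [65, [0, 0, 0], 0],
    [65, [0, 0, 0], 0]
  ]
}}

```text
time_s: 41.93
tool_pos: [473.7, -293.8, 117.7]
eef_rot: [[0.687, 0.727, -0.002], [0.727, -0.687, 0.001], [-0.0, -0.002, -1.0]]
force: [-1.1, 0.2, 0.4]
opening: 0.653
```

Run:
```python
from h import *
o=st(); snap('wrist','w23'); print(proj('wrist',[[474.4,-295.5,100]]))
```

```text
t 41.93 tcp [ 473.7 -293.8  117.7] F [-1.1  0.2  0.4] op 0.653
[[0.687, 0.727, -0.002], [0.727, -0.687, 0.001], [-0.0, -0.002, -1.0]] [-0.56  0.39  1.87  0.    0.88  0.2 ]
[[284.6953688  253.90710884]]
```

View pics/w23.png

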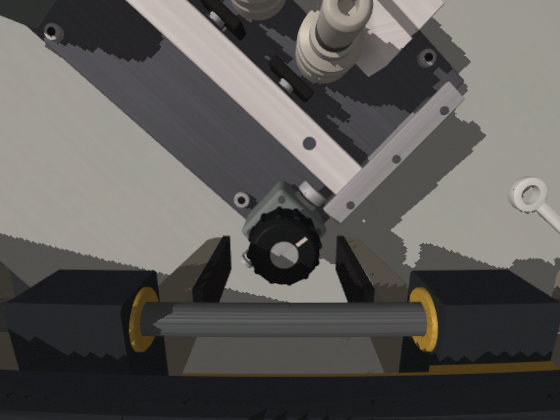

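Emit:
{"api": "play_rows", "payload": {
  "moves": [
    [65, [0, -0.02, -0.4], 0],
    [65, [0, 0, -0.36], 0],
    [65, [0, 0, 0], 0],
    [40, [0, 0, 0], 0],
    [30, [0, 0, 0], 0],
    [30, [0, 0, 0], 0],
    [30, [0, 0, 0], 0]
  ],
  "newtons": 45
}}

```text
time_s: 42.57
tool_pos: [474.0, -294.1, 88.8]
eef_rot: [[0.686, 0.728, -0.001], [0.728, -0.686, 0.002], [0.0, -0.002, -1.0]]
force: [-2.8, 5.0, 4.5]
opening: 0.441
```

Emit:
{"api": "play_rows", "payload": {
  "moves": [
    [30, [0, 0, 0], -1],
    [30, [0, 0, 0], -1],
    [30, [0, 0, 0], -1],
    [30, [0, 0, 0], -1],
    [30, [0, 0, 0], -1],
    [30, [0, 0, 0], -1],
    [30, [0, 0, 0], -1],
    [30, [0, 0, 0], -1]
  ]
}}

```text
time_s: 43.23
tool_pos: [474.6, -295.2, 88.9]
eef_rot: [[1.0, -0.028, 0.0], [-0.028, -1.0, -0.0], [0.0, 0.0, -1.0]]
force: [-1.0, -0.6, 0.7]
opening: 0.441
```

Emit:
{"api": "play_rows", "payload": {
  "moves": [
    [30, [0, 0, 0], -1],
    [30, [0, 0, 0], -1],
    [30, [0, 0, 0], -1],
    [30, [0, 0, 0], -1],
    [30, [0, 0, 0], -1],
    [30, [0, 0, 0], -1],
    [30, [0, 0, 0], 0]
  ]
}}

```text
time_s: 43.82
tool_pos: [474.3, -296.1, 88.9]
eef_rot: [[0.792, -0.611, -0.0], [-0.611, -0.792, -0.001], [0.001, 0.001, -1.0]]
force: [-4.0, -4.1, 0.7]
opening: 0.448
```

Run:
```python
from h import *
o=st(); print(o['moment']); snap('wrist','w24')
```

```text
t 43.82 tcp [ 474.3 -296.1   88.9] F [-4.  -4.1  0.7] op 0.448
[[0.792, -0.611, -0.0], [-0.611, -0.792, -0.001], [0.001, 0.001, -1.0]] [-0.56  0.43  1.89 -0.    0.82  1.67]
[-0.53142087  0.50566792 -0.06704041]
```

View pics/w24.png

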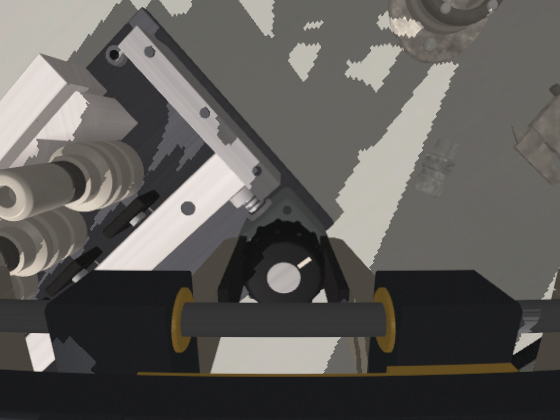

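Emit:
{"api": "play_rows", "payload": {
  "moves": [
    [65, [0, 0, 0], 0],
    [65, [0, 0, 0], 0],
    [65, [0, 0, 0.4], 1],
    [65, [0, 0, 0.6], 1],
    [65, [-0.06, 0.8, 0], 1],
    [65, [-0.06, 0.8, 0], 1],
    [65, [-0.06, 0.8, 0], 1],
    [65, [-0.06, 0.8, 0], 1]
  ]
}}

```text
time_s: 44.53
tool_pos: [465.0, -166.1, 128.7]
eef_rot: [[1.0, -0.018, 0.001], [-0.018, -1.0, -0.0], [0.001, 0.0, -1.0]]
force: [0.3, 0.6, -0.1]
opening: 0.648
```

Emit:
{"api": "play_rows", "payload": {
  "moves": [
    [65, [-0.06, 0.8, 0], 1],
    [65, [-0.06, 0.8, 0], 1],
    [65, [-0.06, 0.8, 0], 1],
    [65, [-0.05, 0.87, 0], 1],
    [65, [0, 0, 0], 1],
    [65, [0, 0, 0], 1],
    [65, [0, 0, 0], 0],
    [65, [0, 0, 0], 0]
  ]
}}

```text
time_s: 45.2
tool_pos: [456.1, -36.3, 128.4]
eef_rot: [[0.824, 0.567, 0.001], [0.567, -0.824, 0.0], [0.001, 0.0, -1.0]]
force: [-0.1, -0.1, 0.2]
opening: 0.65
```

Emit:
{"api": "play_rows", "payload": {
  "moves": [
    [65, [0, 0, -0.5], 0],
    [65, [0, 0, -0.52], 0],
    [65, [0, 0, 0], 0],
    [40, [0, 0, 0], 0],
    [30, [0, 0, 0], 0],
    [30, [0, 0, 0], 0],
    [30, [0, 0, 0], 0]
  ],
  "newtons": 45
}}

```text
time_s: 45.78
tool_pos: [455.6, -35.9, 88.0]
eef_rot: [[0.823, 0.567, -0.0], [0.567, -0.823, 0.001], [0.001, -0.001, -1.0]]
force: [-2.0, 6.7, 1.8]
opening: 0.444
```

Emit:
{"api": "play_rows", "payload": {
  "moves": [
    [30, [0, 0, 0], -1],
    [30, [0, 0, 0], -1],
    [30, [0, 0, 0], -1],
    [30, [0, 0, 0], -1],
    [30, [0, 0, 0], -1],
    [30, [0, 0, 0], -1],
    [30, [0, 0, 0], -1],
    [30, [0, 0, 0], -1]
  ]
}}

```text
time_s: 46.45
tool_pos: [455.6, -35.9, 88.0]
eef_rot: [[0.972, -0.236, 0.0], [-0.236, -0.972, 0.001], [-0.0, -0.001, -1.0]]
force: [-1.3, 5.4, 1.7]
opening: 0.444
```

Emit:
{"api": "play_rows", "payload": {
  "moves": [
    [30, [0, 0, 0], -1],
    [30, [0, 0, 0], -1],
    [30, [0, 0, 0], -1],
    [30, [0, 0, 0], -1],
    [30, [0, 0, 0], -1],
    [30, [0, 0, 0], -1],
    [30, [0, 0, 0], 0]
  ]
}}

```text
time_s: 47.03
tool_pos: [455.7, -35.9, 88.1]
eef_rot: [[0.646, -0.763, 0.0], [-0.763, -0.646, 0.001], [-0.001, -0.001, -1.0]]
force: [-2.3, 6.5, 1.0]
opening: 0.447
```

Run:
```python
from h import *
o=st(); print(o['moment']); snap('wrist','w25')
```

```text
t 47.03 tcp [455.7 -35.9  88.1] F [-2.3  6.5  1. ] op 0.447
[[0.646, -0.763, 0.0], [-0.763, -0.646, 0.001], [-0.001, -0.001, -1.0]] [-0.08  0.3   2.1   0.    0.73  2.36]
[ 1.08325487  0.37072219 -0.06189281]
```

View pics/w25.png

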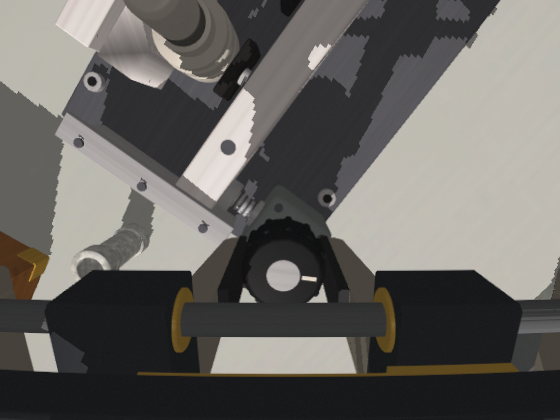

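Emit:
{"api": "play_rows", "payload": {
  "moves": [
    [65, [0, 0, 0], 0],
    [65, [0, 0, 0], 0],
    [65, [0, 0, 0.4], 1],
    [65, [0, 0, 0.6], 1],
    [65, [0.06, -0.8, 0], 1],
    [65, [0.06, -0.8, 0], 1],
    [65, [0.06, -0.8, 0], 1],
    [65, [0.06, -0.8, 0], 1]
  ]
}}

```text
time_s: 47.75
tool_pos: [465.8, -166.2, 128.1]
eef_rot: [[0.974, -0.225, 0.002], [-0.225, -0.974, -0.001], [0.002, 0.0, -1.0]]
force: [0.7, 0.2, 0.7]
opening: 0.651
```

Emit:
{"api": "play_rows", "payload": {
  "moves": [
    [65, [0.06, -0.8, 0], 1],
    [65, [0.06, -0.8, 0], 1],
    [65, [0.06, -0.8, 0], 1],
    [65, [0.05, -0.87, 0], 1],
    [65, [0, 0, 0], 1],
    [65, [0, 0, 0], 1],
    [65, [0, 0, 0], 0],
    [65, [0, 0, 0], 0]
  ]
}}

```text
time_s: 48.42
tool_pos: [474.6, -295.6, 127.5]
eef_rot: [[0.924, 0.382, 0.0], [0.382, -0.924, -0.0], [0.0, 0.0, -1.0]]
force: [-0.1, 0.1, 0.8]
opening: 0.646
```

Emit:
{"api": "play_rows", "payload": {
  "moves": [
    [65, [0, 0, -0.5], 0],
    [65, [0, 0, -0.5], 0],
    [65, [0, 0, 0], 0],
    [40, [0, 0, 0], 0],
    [30, [0, 0, 0], 0],
    [30, [0, 0, 0], 0],
    [30, [0, 0, 0], 0]
  ],
  "newtons": 45
}}

```text
time_s: 49.0
tool_pos: [474.7, -294.6, 88.2]
eef_rot: [[0.923, 0.385, 0.0], [0.385, -0.923, 0.001], [0.001, -0.001, -1.0]]
force: [-0.3, 4.5, 2.3]
opening: 0.443
```

Emit:
{"api": "play_rows", "payload": {
  "moves": [
    [30, [0, 0, 0], -1],
    [30, [0, 0, 0], -1],
    [30, [0, 0, 0], -1],
    [30, [0, 0, 0], -1],
    [30, [0, 0, 0], -1],
    [30, [0, 0, 0], -1],
    [30, [0, 0, 0], -1],
    [30, [0, 0, 0], -1]
  ]
}}

```text
time_s: 49.67
tool_pos: [474.7, -296.0, 88.3]
eef_rot: [[0.902, -0.432, 0.001], [-0.432, -0.902, -0.001], [0.001, 0.001, -1.0]]
force: [-3.0, -2.5, -0.2]
opening: 0.449
```

Emit:
{"api": "play_rows", "payload": {
  "moves": [
    [30, [0, 0, 0], -1],
    [30, [0, 0, 0], -1],
    [30, [0, 0, 0], -1],
    [30, [0, 0, 0], -1],
    [30, [0, 0, 0], -1],
    [30, [0, 0, 0], -1],
    [30, [0, 0, 0], 0]
  ]
}}

```text
time_s: 50.25
tool_pos: [474.0, -296.8, 88.3]
eef_rot: [[0.475, -0.88, -0.001], [-0.88, -0.475, -0.002], [0.002, 0.002, -1.0]]
force: [-6.1, -7.8, 0.3]
opening: 0.447
```

Run:
```python
from h import *
o=st(); print(o['moment']); snap('wrist','w26')
```

```text
t 50.25 tcp [ 474.  -296.8   88.3] F [-6.1 -7.8  0.3] op 0.447
[[0.475, -0.88, -0.001], [-0.88, -0.475, -0.002], [0.002, 0.002, -1.0]] [-0.56  0.43  1.89 -0.    0.82  2.09]
[-1.25437222  1.01120125 -0.07829349]
```

View pics/w26.png

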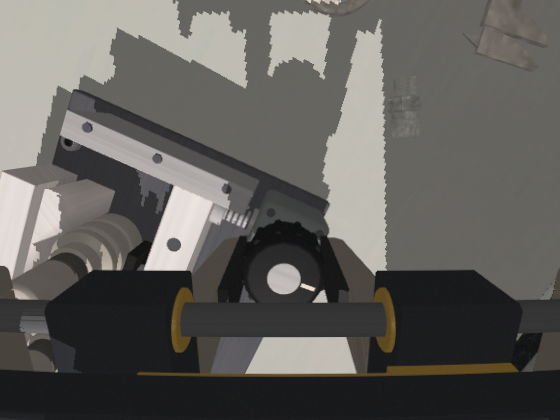

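Emit:
{"api": "play_rows", "payload": {
  "moves": [
    [65, [0, 0, 0], 0],
    [65, [0, 0, 0], 0],
    [65, [0, 0, 0.4], 1],
    [65, [0, 0, 0.6], 1],
    [65, [-0.06, 0.8, 0], 1],
    [65, [-0.06, 0.8, 0], 1],
    [65, [-0.06, 0.8, 0], 1],
    [65, [-0.06, 0.8, 0], 1]
  ]
}}

```text
time_s: 50.97
tool_pos: [465.2, -166.2, 128.0]
eef_rot: [[0.906, -0.424, 0.002], [-0.424, -0.906, -0.0], [0.002, -0.0, -1.0]]
force: [0.9, 1.0, 0.9]
opening: 0.649
```

Emit:
{"api": "play_rows", "payload": {
  "moves": [
    [65, [-0.06, 0.8, 0], 1],
    [65, [-0.06, 0.8, 0], 1],
    [65, [-0.06, 0.8, 0], 1],
    [65, [-0.05, 0.87, 0], 1],
    [65, [0, 0, 0], 1],
    [65, [0, 0, 0], 1],
    [65, [0, 0, 0], 1],
    [65, [0, 0, 0], 1]
  ]
}}

```text
time_s: 51.63
tool_pos: [456.4, -35.9, 128.0]
eef_rot: [[0.92, 0.391, 0.002], [0.391, -0.92, 0.0], [0.002, 0.001, -1.0]]
force: [0.9, 0.7, -0.4]
opening: 0.648
```

Emit:
{"api": "play_rows", "payload": {
  "moves": [
    [65, [0, 0, -0.5], 0],
    [65, [0, 0, -0.5], 0],
    [65, [0, 0, 0], 0],
    [40, [0, 0, 0], 0],
    [30, [0, 0, 0], 0],
    [30, [0, 0, 0], 0],
    [30, [0, 0, 0], 0]
  ],
  "newtons": 45
}}

```text
time_s: 52.22
tool_pos: [456.1, -35.7, 88.3]
eef_rot: [[0.923, 0.385, 0.001], [0.385, -0.923, 0.001], [0.001, -0.001, -1.0]]
force: [-1.3, 8.1, 2.9]
opening: 0.449
```

Emit:
{"api": "play_rows", "payload": {
  "moves": [
    [30, [0, 0, 0], -1],
    [30, [0, 0, 0], -1],
    [30, [0, 0, 0], -1],
    [30, [0, 0, 0], -1],
    [30, [0, 0, 0], -1],
    [30, [0, 0, 0], -1],
    [30, [0, 0, 0], -1],
    [30, [0, 0, 0], -1]
  ]
}}

```text
time_s: 52.88
tool_pos: [456.1, -36.1, 88.3]
eef_rot: [[0.902, -0.432, 0.001], [-0.432, -0.902, 0.001], [0.001, -0.001, -1.0]]
force: [-1.8, 3.3, 2.6]
opening: 0.447
```

Emit:
{"api": "play_rows", "payload": {
  "moves": [
    [30, [0, 0, 0], -1],
    [30, [0, 0, 0], -1],
    [30, [0, 0, 0], -1],
    [30, [0, 0, 0], -1],
    [30, [0, 0, 0], -1],
    [30, [0, 0, 0], -1],
    [30, [0, 0, 0], 0]
  ]
}}

```text
time_s: 53.47
tool_pos: [455.9, -36.3, 88.2]
eef_rot: [[0.476, -0.88, 0.001], [-0.88, -0.476, 0.0], [-0.0, -0.001, -1.0]]
force: [-2.8, 2.3, 7.1]
opening: 0.45
```

Run:
```python
from h import *
o=st(); print(o['moment']); snap('wrist','w27')
```

```text
t 53.47 tcp [455.9 -36.3  88.2] F [-2.8  2.3  7.1] op 0.45
[[0.476, -0.88, 0.001], [-0.88, -0.476, 0.0], [-0.0, -0.001, -1.0]] [-0.08  0.3   2.1   0.    0.73  2.56]
[ 0.61369094  0.60925046 -0.05181792]
```

View pics/w27.png

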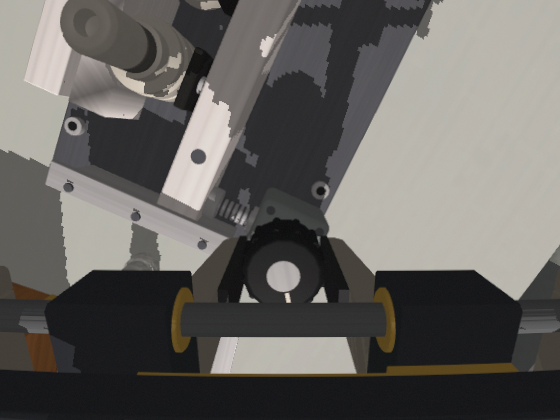

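Emit:
{"api": "play_rows", "payload": {
  "moves": [
    [65, [0, 0, 0], 0],
    [65, [0, 0, 0], 0],
    [65, [0, 0, 0.4], 1],
    [65, [0, 0, 0.6], 1],
    [65, [0.06, -0.8, 0], 1],
    [65, [0.06, -0.8, 0], 1],
    [65, [0.06, -0.8, 0], 1],
    [65, [0.06, -0.8, 0], 1]
  ]
}}

```text
time_s: 54.18
tool_pos: [465.8, -166.1, 127.8]
eef_rot: [[0.907, -0.42, 0.001], [-0.42, -0.907, -0.001], [0.002, 0.0, -1.0]]
force: [1.6, 0.5, -0.1]
opening: 0.651
```

Emit:
{"api": "play_rows", "payload": {
  "moves": [
    [65, [0.06, -0.8, 0], 1],
    [65, [0.06, -0.8, 0], 1],
    [65, [0.06, -0.8, 0], 1],
    [65, [0.05, -0.87, 0], 1],
    [65, [0, 0, 0], 1],
    [65, [0, 0, 0], 1],
    [65, [0, 0, 0], 1],
    [65, [0, 0, 0], 1]
  ]
}}

```text
time_s: 54.85
tool_pos: [474.6, -296.0, 127.3]
eef_rot: [[0.92, 0.392, 0.0], [0.392, -0.92, -0.0], [0.0, 0.001, -1.0]]
force: [-1.1, -0.5, -0.9]
opening: 0.651
```

Emit:
{"api": "play_rows", "payload": {
  "moves": [
    [65, [0, 0, -0.5], 0],
    [65, [0, 0, -0.5], 0],
    [65, [0, 0, 0], 0],
    [40, [0, 0, 0], 0],
    [30, [0, 0, 0], 0],
    [30, [0, 0, 0], 0],
    [30, [0, 0, 0], 0]
  ],
  "newtons": 45
}}

```text
time_s: 55.43
tool_pos: [474.5, -294.6, 88.2]
eef_rot: [[0.923, 0.386, -0.0], [0.386, -0.923, 0.001], [0.0, -0.001, -1.0]]
force: [-0.5, 5.1, 2.3]
opening: 0.447
```

Emit:
{"api": "play_rows", "payload": {
  "moves": [
    [30, [0, 0, 0], -1],
    [30, [0, 0, 0], -1],
    [30, [0, 0, 0], -1],
    [30, [0, 0, 0], -1],
    [30, [0, 0, 0], -1],
    [30, [0, 0, 0], -1],
    [30, [0, 0, 0], -1],
    [30, [0, 0, 0], -1]
  ]
}}

```text
time_s: 56.1
tool_pos: [474.6, -295.9, 88.2]
eef_rot: [[0.902, -0.431, 0.0], [-0.431, -0.902, -0.001], [0.001, 0.001, -1.0]]
force: [-3.2, -3.2, -1.6]
opening: 0.444
```

Run:
```python
from h import *
o=st(); print(o['moment'],np.round(o['tau'],2)); snap('wrist','w28')
```

```text
t 56.1 tcp [ 474.6 -295.9   88.2] F [-3.2 -3.2 -1.6] op 0.444
[[0.902, -0.431, 0.0], [-0.431, -0.902, -0.001], [0.001, 0.001, -1.0]] [-0.56  0.43  1.89 -0.    0.82  1.46]
[-0.31574909  0.41110004  0.2018148 ] [  2.12 -57.07 -26.04   1.06  -0.38  -1.92]
```

View pics/w28.png

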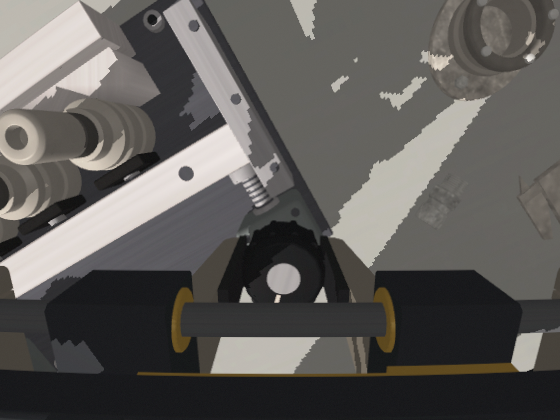

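Emit:
{"api": "play_rows", "payload": {
  "moves": [
    [30, [0, 0, 0], -1],
    [30, [0, 0, 0], -1],
    [30, [0, 0, 0], -1],
    [30, [0, 0, 0], -1],
    [30, [0, 0, 0], 0]
  ]
}}

```text
time_s: 56.57
tool_pos: [474.2, -296.4, 88.2]
eef_rot: [[0.65, -0.76, -0.0], [-0.76, -0.65, -0.002], [0.001, 0.001, -1.0]]
force: [-5.7, -5.0, 1.6]
opening: 0.444
```

Run:
```python
from h import *
o=st(); print(o['moment'],np.round(o['tau'],2)); snap('wrist','w29')
```

```text
t 56.57 tcp [ 474.2 -296.4   88.2] F [-5.7 -5.   1.6] op 0.444
[[0.65, -0.76, -0.0], [-0.76, -0.65, -0.002], [0.001, 0.001, -1.0]] [-0.56  0.43  1.89 -0.    0.82  1.88]
[-0.85378683  0.90306037 -0.05985056] [  4.4  -55.95 -25.93   1.82  -0.66   1.78]
```

View pics/w29.png

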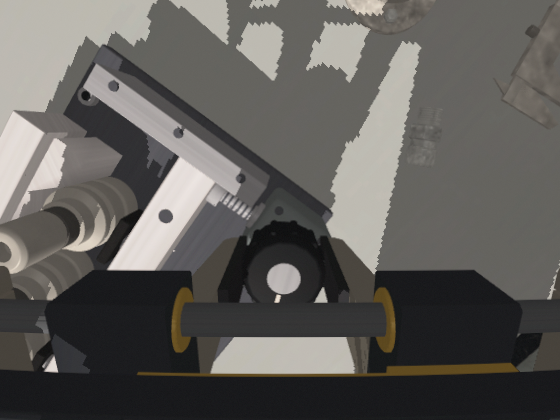

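Emit:
{"api": "play_rows", "payload": {
  "moves": [
    [30, [0, 0, 0], -1],
    [30, [0, 0, 0], -1],
    [30, [0, 0, 0], -1],
    [30, [0, 0, 0], 0]
  ]
}}

```text
time_s: 56.95
tool_pos: [474.2, -297.9, 88.3]
eef_rot: [[0.386, -0.922, -0.0], [-0.922, -0.386, -0.005], [0.004, 0.002, -1.0]]
force: [-7.5, -11.4, 0.0]
opening: 0.443
```

Run:
```python
from h import *
o=st(); print(o['moment'],np.round(o['tau'],2)); snap('wrist','w30')
a=cv2.imread('pics/w29.png')[220:310,230:340];b=cv2.imread('pics/w30.png')[220:310,230:340]
cv2.imwrite('pics/w30c.png',cv2.resize(np.hstack([a,b]),None,fx=3.4,fy=3.4,interpolation=2))
```

```text
t 56.95 tcp [ 474.2 -297.9   88.3] F [ -7.5 -11.4   0. ] op 0.443
[[0.386, -0.922, -0.0], [-0.922, -0.386, -0.005], [0.004, 0.002, -1.0]] [-0.56  0.43  1.89 -0.01  0.82  2.19]
[-2.10607792  1.24998128  1.18789238] [  6.76 -56.32 -24.66   4.34   0.15   2.99]
```

View pics/w30c.png

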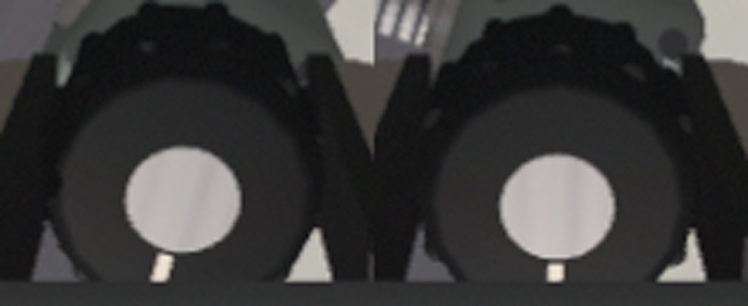

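Emit:
{"api": "play_rows", "payload": {
  "moves": [
    [65, [0, 0, 0], 0],
    [65, [0, 0, 0], 0],
    [65, [0, 0, 0.4], 1],
    [65, [0, 0, 0.6], 1],
    [65, [-0.06, 0.8, 0], 1],
    [65, [-0.06, 0.8, 0], 1],
    [65, [-0.06, 0.8, 0], 1],
    [65, [-0.06, 0.8, 0], 1]
  ]
}}

```text
time_s: 57.67
tool_pos: [465.1, -166.1, 127.9]
eef_rot: [[0.858, -0.514, 0.002], [-0.514, -0.858, 0.0], [0.001, -0.001, -1.0]]
force: [1.0, 0.0, -0.1]
opening: 0.652
```

Emit:
{"api": "play_rows", "payload": {
  "moves": [
    [65, [-0.06, 0.8, 0], 1],
    [65, [-0.06, 0.8, 0], 1],
    [65, [-0.06, 0.8, 0], 1],
    [65, [-0.05, 0.87, 0], 1],
    [65, [0, 0, 0], 1],
    [65, [0, 0, 0], 1],
    [65, [0, 0, 0], 0],
    [65, [0, 0, 0], 0]
  ]
}}

```text
time_s: 58.33
tool_pos: [456.1, -36.3, 127.7]
eef_rot: [[0.997, 0.08, 0.001], [0.08, -0.997, 0.0], [0.001, -0.0, -1.0]]
force: [0.4, -0.3, 0.3]
opening: 0.65
```

Emit:
{"api": "play_rows", "payload": {
  "moves": [
    [65, [0, 0, -0.5], 0],
    [65, [0, 0, -0.5], 0],
    [65, [0, 0, 0], 0],
    [40, [0, 0, 0], 0],
    [30, [0, 0, 0], 0],
    [30, [0, 0, 0], 0],
    [30, [0, 0, 0], 0]
  ],
  "newtons": 45
}}

```text
time_s: 58.92
tool_pos: [456.4, -35.9, 88.2]
eef_rot: [[0.997, 0.08, 0.001], [0.08, -0.997, 0.001], [0.001, -0.001, -1.0]]
force: [0.7, 7.2, 0.4]
opening: 0.448
```

Emit:
{"api": "play_rows", "payload": {
  "moves": [
    [30, [0, 0, 0], -1],
    [30, [0, 0, 0], -1],
    [30, [0, 0, 0], -1],
    [30, [0, 0, 0], -1],
    [30, [0, 0, 0], -1],
    [30, [0, 0, 0], 0]
  ]
}}

```text
time_s: 59.42
tool_pos: [456.3, -36.2, 88.2]
eef_rot: [[0.902, -0.431, 0.001], [-0.431, -0.902, 0.0], [0.001, -0.001, -1.0]]
force: [-1.7, 4.4, 4.0]
opening: 0.447
```

Run:
```python
from h import *
o=st(); print(o['moment'],np.round(o['tau'],2)); snap('wrist','w31')
```

```text
t 59.42 tcp [456.3 -36.2  88.2] F [-1.7  4.4  4. ] op 0.447
[[0.902, -0.431, 0.001], [-0.431, -0.902, 0.0], [0.001, -0.001, -1.0]] [-0.08  0.3   2.1   0.    0.73  1.93]
[0.9357757  0.15927027 0.94287768] [ -3.36 -43.93 -22.7   -0.49  -0.5    3.01]
```

View pics/w31.png

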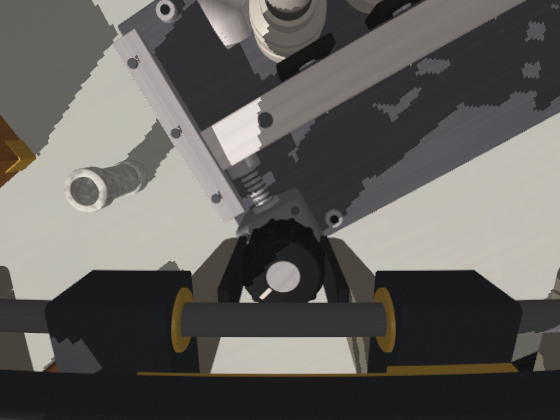

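Emit:
{"api": "play_rows", "payload": {
  "moves": [
    [30, [0, 0, 0], -1],
    [30, [0, 0, 0], -1],
    [30, [0, 0, 0], -1],
    [30, [0, 0, 0], 0]
  ]
}}

```text
time_s: 59.8
tool_pos: [456.5, -36.6, 88.3]
eef_rot: [[0.727, -0.686, 0.002], [-0.686, -0.727, -0.001], [0.002, -0.001, -1.0]]
force: [-0.7, 1.8, 6.6]
opening: 0.446
```

Run:
```python
from h import *
o=st(); print(o['moment'],np.round(o['tau'],2)); snap('wrist','w32')
a=cv2.imread('pics/w31.png')[220:310,230:340];b=cv2.imread('pics/w32.png')[220:310,230:340]
cv2.imwrite('pics/w32c.png',cv2.resize(np.hstack([a,b]),None,fx=3.4,fy=3.4,interpolation=2))
```

```text
t 59.8 tcp [456.5 -36.6  88.3] F [-0.7  1.8  6.6] op 0.446
[[0.727, -0.686, 0.002], [-0.686, -0.727, -0.001], [0.002, -0.001, -1.0]] [-0.08  0.3   2.1  -0.    0.73  2.24]
[0.35266843 0.24288442 1.25437959] [ -2.   -42.23 -21.66   0.49  -0.5    3.21]
```

View pics/w32c.png

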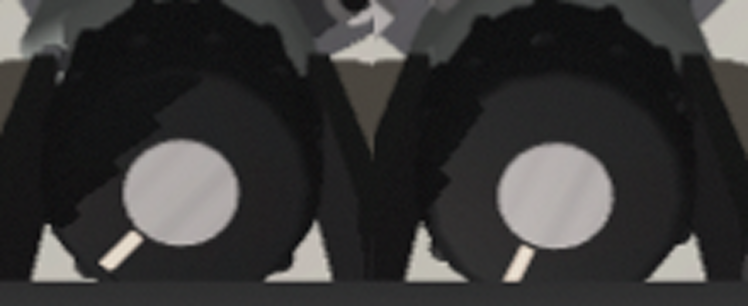

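Emit:
{"api": "play_rows", "payload": {
  "moves": [
    [65, [0, 0, 0], 0],
    [65, [0, 0, 0], 0],
    [65, [0, 0, 0.5], 1],
    [65, [0, 0, 0.8], 1],
    [65, [0.25, -0.7, 0.8], 1],
    [65, [0.25, -0.7, 0.8], 1],
    [65, [0.25, -0.7, 0.2], 1],
    [65, [0.25, -0.7, 0.2], 1]
  ]
}}

```text
time_s: 60.52
tool_pos: [496.0, -147.5, 218.7]
eef_rot: [[0.993, -0.12, 0.004], [-0.12, -0.993, -0.001], [0.004, 0.0, -1.0]]
force: [-0.1, 0.4, -0.3]
opening: 0.65
```

Emit:
{"api": "play_rows", "payload": {
  "moves": [
    [50, [0, 0, 0], 1],
    [50, [0, 0, 0], 1],
    [50, [0, 0, 0], 0],
    [50, [0, 0, 0], 0]
  ]
}}

```text
time_s: 60.85
tool_pos: [494.6, -146.1, 216.2]
eef_rot: [[0.997, 0.079, -0.0], [0.079, -0.997, 0.0], [-0.0, -0.0, -1.0]]
force: [0.3, -0.4, 1.3]
opening: 0.503
```

Run:
```python
from h import *
o=st(); snap('wrist','w33')
```

```text
t 60.85 tcp [ 494.6 -146.1  216.2] F [ 0.3 -0.4  1.3] op 0.503
[[0.997, 0.079, -0.0], [0.079, -0.997, 0.0], [-0.0, -0.0, -1.0]] [-0.29  0.2   1.88  0.    1.06  1.2 ]
```

View pics/w33.png

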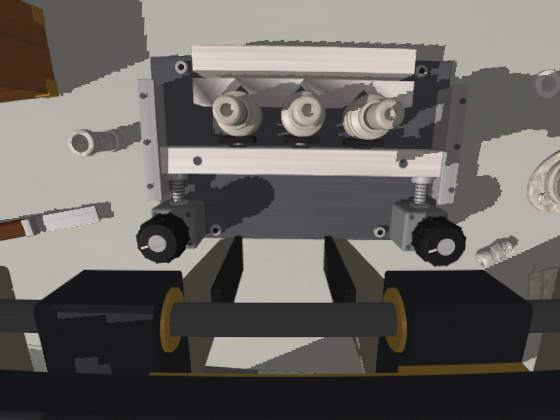

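Run:
```python
from h import *
im=cv2.imread('pics/w33.png'); cv2.imwrite('pics/w33d.png',cv2.resize(im[65:185,150:460],None,fx=2.55,fy=2.55,interpolation=2))
cv2.imwrite('pics/w33k.png',np.hstack([cv2.resize(im[200:270,120:210],None,fx=4,fy=4,interpolation=2),cv2.resize(im[200:270,390:480],None,fx=4,fy=4,interpolation=2)]))
e=np.array([.997,.077]);y=np.array([-.077,.997])
for k in (64,0,-64):
  p=np.array([580,-159])+k*y
  print([np.round((proj('wrist',[p[0],p[1],z])[0]-[150,65])*2.55).tolist() for z in (110,68)])
r=bot.pinpoint('arbor0_mid','wrist'); print([(round(x['p'],2),np.round(x['location'],1).tolist()) for x in r[:4]])
```

```text
[[193.0, 113.0], [213.0, 121.0]]
[[402.0, 113.0], [393.0, 121.0]]
[[611.0, 115.0], [572.0, 123.0]]
[(0.66, [582.8, -220.3, 59.6])]
```

View pics/w33d.png

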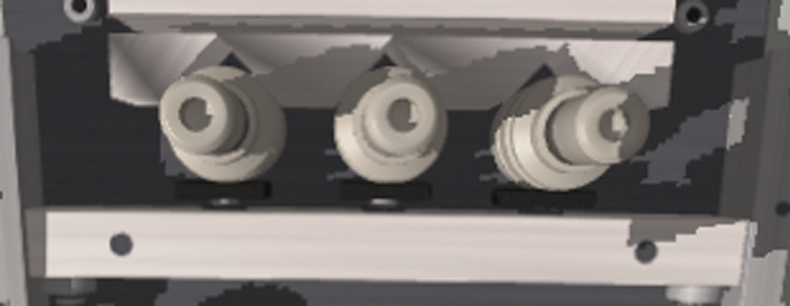

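View pics/w33k.png

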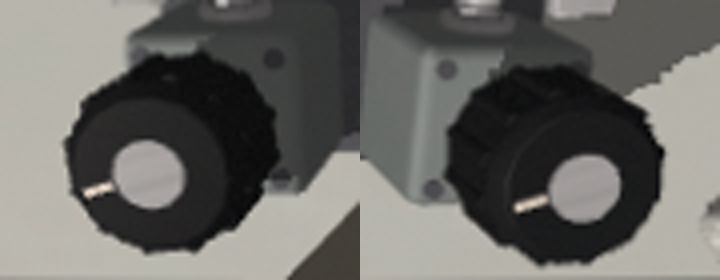

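Run:
```python
from h import *
def R(x,y,z): return np.round(ray('wrist',(150+x/2.55,65+y/2.55),z)[:2],1)
print('fence back/top edge', R(110,33,56),R(672,42,56))
print('bar top front edge',R(45,208,52),R(752,225,52))
print('bar holes',R(121,243,52),R(646,252,52))
print('tops',R(195,113,110),R(404,113,110),R(613,122,110))
print('cap',np.round(ray('wrist',(157.5,243.5),102),1),np.round(ray('wrist',(446,247),102),1))
```

```text
fence back/top edge [603.8 -54.2] [ 617.5 -258.6]
bar top front edge [538.8 -29.3] [ 554.5 -302.8]
bar holes [527.6 -59. ] [ 540.5 -262.7]
tops [575.1 -95.7] [ 580.1 -159.3] [ 583.  -223.7]
cap [456.7 -37.3 102. ] [ 473.7 -294.9  102. ]
```

Run:
```python
from h import *
for x0,c,m in [(120,(148,174),(99,191)),(390,(225,188),(171,204))]:
    C=ray('wrist',(x0+c[0]/4,200+c[1]/4),101)[:2];M=ray('wrist',(x0+m[0]/4,200+m[1]/4),100)[:2]
    v=M-C; cw=-(np.arctan2(v[1],v[0])-0.066)%(2*np.pi); print(C,v,cw)
```

```text
[456.28437272 -36.46803086] [-5.40716806 11.65101193] 4.343876258491635
[ 473.35360111 -295.68429972] [-5.04441393 11.15734479] 4.353776793229649
```

Run:
```python
from h import *
snap('top','t34'); snap('scene','s34')
for uv in [(163,85),(188,85),(190,125),(165,125)]: print(np.round(ray('top',uv,150),0), np.round(ray('top',uv,0),0))
for t in ['lid_edge','blade_grip','tube_stub','grease_barb','coupler_mini','hex_key','cam_coupling']:
    for n in ['top','scene']:
        r=bot.pinpoint(t,n); print(n,t,[(round(x['p'],2),np.round(x['location'],1).tolist()) for x in r[:2]])
```

```text
[946. 455. 150.] [1021.  488.    0.]
[951. 368. 150.] [1026.  391.    0.]
[801. 351. 150.] [860. 373.  -0.]
[797. 437. 150.] [855. 468.   0.]
top lid_edge [(0.81, [689.6, 259.8, 194.6]), (0.33, [571.8, -99.1, 10.5])]
scene lid_edge [(0.67, [689.4, 262.1, 188.7]), (0.47, [474.1, 348.6, -0.4])]
top blade_grip [(0.7, [420.1, 194.0, 14.7])]
scene blade_grip [(0.69, [420.6, 197.8, 7.8])]
top tube_stub [(0.4, [535.9, 49.3, 4.0])]
scene tube_stub [(0.54, [537.5, 53.8, -2.3])]
top grease_barb []
scene grease_barb [(0.73, [477.7, 348.5, -0.1]), (0.38, [605.5, 246.3, -4.4])]
top coupler_mini []
scene coupler_mini [(0.6, [438.6, -409.4, -1.7])]
top hex_key [(0.54, [426.3, 410.0, -1.2])]
scene hex_key [(0.67, [423.3, 411.1, -0.8])]
top cam_coupling [(0.72, [575.2, -159.4, 57.5])]
scene cam_coupling [(0.87, [510.7, 446.9, 0.4]), (0.65, [472.6, 346.7, 1.4])]
```

View pics/s34.png

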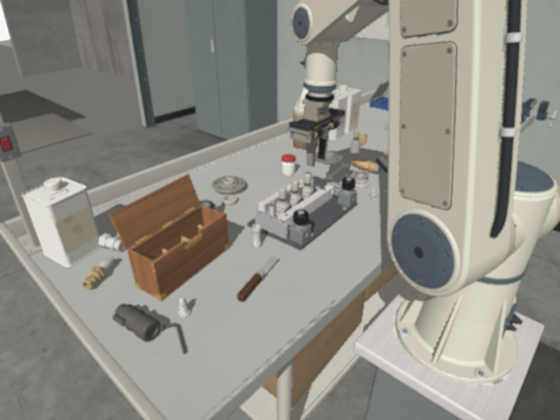

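Emit:
{"api": "play_rows", "payload": {
  "moves": [
    [0, [0.3, 0.85, 0.2], 0.1],
    [0, [0.3, 0.85, 0.2], 0.1],
    [0, [0.4, 0.85, 0.2], 0.1],
    [0, [0.4, 0.85, 0.2], 0.1],
    [0, [0.5, 0.85, 0.2], 0.1],
    [0, [0.5, 0.85, 0.2], 0.1],
    [0, [0.5, 0.85, 0.1], 0.1],
    [0, [0.5, 0.85, 0], 0.1]
  ]
}}

```text
time_s: 62.42
tool_pos: [632.0, 128.1, 269.5]
eef_rot: [[0.986, 0.166, 0.002], [0.166, -0.986, 0.0], [0.002, -0.0, -1.0]]
force: [-0.2, -0.2, -0.5]
opening: 0.005
```

Emit:
{"api": "play_rows", "payload": {
  "moves": [
    [0, [0.6, 0.85, 0], 0],
    [0, [0.6, 0.85, 0], 0],
    [0, [0.6, 0.85, 0], 0],
    [0, [0.5, 0.85, 0], 0],
    [0, [0, 0, 0], 0],
    [0, [0, 0, 0], 0]
  ]
}}

```text
time_s: 62.92
tool_pos: [723.0, 263.9, 266.7]
eef_rot: [[0.986, 0.167, -0.001], [0.167, -0.986, -0.0], [-0.001, 0.0, -1.0]]
force: [-0.6, -0.4, -1.0]
opening: 0.005
```

Run:
```python
from h import *
o=st(); d=np.array(o['tool_pos'][:2])-[650.8,251.7]; print('beyond hinge',d@[.987,.16],'y',d@[-.16,.987])
snap('scene','s35'); im=cv2.imread('pics/s35.png'); cv2.imwrite('pics/s35c.png',cv2.resize(im[100:310,60:300],None,fx=2.8,fy=2.8,interpolation=2))
```

```text
t 62.92 tcp [723.  263.9 266.7] F [-0.6 -0.4 -1. ] op 0.005
[[0.986, 0.167, -0.001], [0.167, -0.986, -0.0], [-0.001, 0.0, -1.0]] [0.35 0.56 1.24 0.   1.35 1.75]
beyond hinge 73.18489033119626 y 0.45824737982563946
```

View pics/s35c.png

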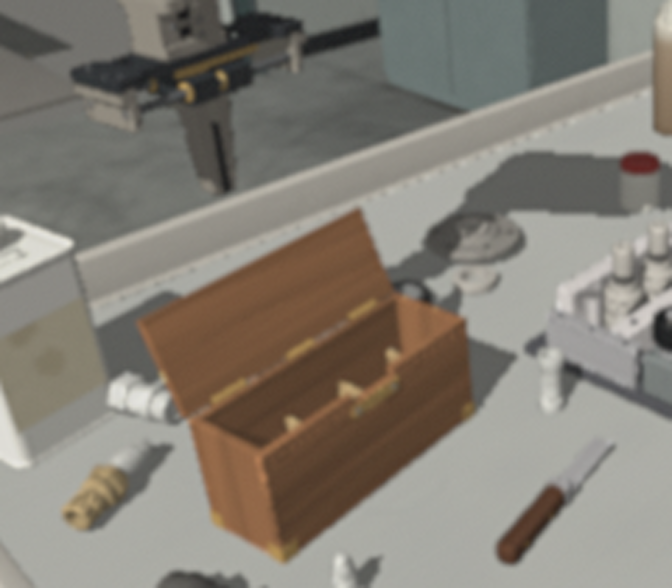

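Emit:
{"api": "play_rows", "payload": {
  "moves": [
    [0, [0, 0, -0.7], 0],
    [0, [0, 0, -0.7], 0],
    [0, [0, 0, -0.5], 0],
    [0, [-0.2, -0.03, 0], 0],
    [0, [-0.3, -0.05, 0], 0],
    [0, [-0.3, -0.05, 0], 0],
    [0, [-0.3, -0.05, 0], 0],
    [0, [-0.3, -0.05, 0], 0]
  ]
}}

```text
time_s: 63.63
tool_pos: [666.8, 251.8, 194.8]
eef_rot: [[0.986, 0.164, 0.003], [0.164, -0.986, 0.001], [0.003, -0.0, -1.0]]
force: [1.2, 1.0, 1.0]
opening: 0.001
```

Emit:
{"api": "play_rows", "payload": {
  "moves": [
    [0, [-0.3, -0.05, 0], 0],
    [0, [-0.3, -0.05, 0], 0],
    [0, [-0.3, -0.05, 0], 0],
    [0, [-0.3, -0.05, 0], 0],
    [0, [-0.3, -0.05, 0], 0],
    [0, [-0.2, -0.03, 0], 0],
    [0, [0, 0, 0], 0]
  ]
}}

```text
time_s: 64.22
tool_pos: [597.4, 240.7, 193.9]
eef_rot: [[0.986, 0.164, 0.0], [0.164, -0.986, 0.0], [0.0, -0.0, -1.0]]
force: [-1.0, -1.1, 1.6]
opening: 0.001
```

Run:
```python
from h import *
o=st(); d=np.array(o['tool_pos'][:2])-[650.8,251.7]; print('beyond hinge',d@[.987,.16],'y',d@[-.16,.987])
snap('scene','s36'); im=cv2.imread('pics/s36.png'); cv2.imwrite('pics/s36c.png',cv2.resize(im[100:310,60:300],None,fx=2.8,fy=2.8,interpolation=2))
```

```text
t 64.22 tcp [597.4 240.7 193.9] F [-1.  -1.1  1.6] op 0.001
[[0.986, 0.164, 0.0], [0.164, -0.986, 0.0], [0.0, -0.0, -1.0]] [ 0.38  0.42  1.63 -0.    1.1   1.79]
beyond hinge -54.48141813421362 y -2.305832015018
```

View pics/s36c.png

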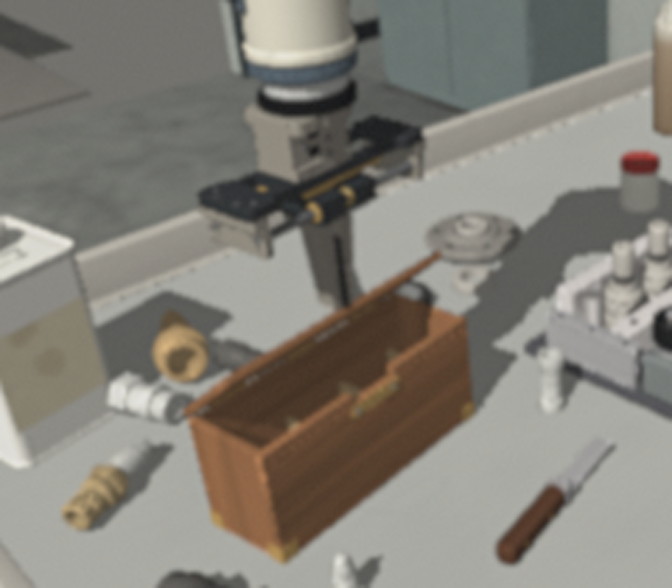

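Emit:
{"api": "play_rows", "payload": {
  "moves": [
    [0, [-0.08, -0.01, -0.2], 0],
    [0, [-0.08, -0.01, -0.2], 0],
    [0, [-0.08, -0.01, -0.2], 0],
    [0, [-0.08, -0.01, -0.2], 0],
    [0, [-0.08, -0.01, -0.2], 0],
    [0, [-0.05, -0.01, -0.2], 0],
    [0, [0, 0, -0.1], 0],
    [0, [0, 0, 0], 0]
  ]
}}

```text
time_s: 64.93
tool_pos: [580.1, 239.0, 138.7]
eef_rot: [[0.986, 0.165, -0.002], [0.165, -0.986, -0.001], [-0.002, 0.0, -1.0]]
force: [0.2, -0.8, 0.2]
opening: 0.004
```

Emit:
{"api": "play_rows", "payload": {
  "moves": [
    [0, [0, 0, -0.04], 0],
    [0, [0, 0, -0.03], 0],
    [0, [0, 0, 0], 0],
    [0, [0, 0, 0], 0]
  ]
}}

```text
time_s: 65.27
tool_pos: [581.2, 239.4, 137.9]
eef_rot: [[0.986, 0.165, 0.001], [0.165, -0.986, 0.0], [0.001, -0.0, -1.0]]
force: [-0.9, -0.7, 2.6]
opening: 0.003
```

Emit:
{"api": "play_rows", "payload": {
  "moves": [
    [0, [0, 0, -0.04], 0],
    [0, [0, 0, -0.03], 0],
    [0, [0, 0, 0], 0],
    [0, [0, 0, 0], 0]
  ]
}}

```text
time_s: 65.6
tool_pos: [581.3, 239.4, 137.6]
eef_rot: [[0.986, 0.165, 0.001], [0.165, -0.986, 0.001], [0.002, -0.0, -1.0]]
force: [-7.0, -3.5, 24.8]
opening: 0.001
```

Emit:
{"api": "play_rows", "payload": {
  "moves": [
    [0, [0, 0, 0.3], 0],
    [0, [0, 0, 0.8], 0],
    [0, [0, 0, 0.8], 0],
    [0, [-0.7, -0.5, 0.8], 0],
    [0, [-0.7, -0.5, 0.8], 0],
    [0, [-0.7, -0.5, 0.2], 0],
    [0, [-0.7, -0.5, 0], 0],
    [0, [0, 0, 0], 0]
  ]
}}

```text
time_s: 66.27
tool_pos: [471.0, 161.1, 276.1]
eef_rot: [[0.986, 0.164, -0.001], [0.164, -0.986, -0.001], [-0.001, 0.001, -1.0]]
force: [-0.3, -0.1, -0.8]
opening: 0.011
```

Run:
```python
from h import *
o=st(); snap('scene','s37'); snap('wrist','w37'); snap('top','t37')
im=cv2.imread('pics/s37.png'); cv2.imwrite('pics/s37c.png',cv2.resize(im[130:310,90:370],None,fx=2.8,fy=2.8,interpolation=2))
for t in ['lid_edge','blade_grip','tube_stub','grease_barb','coupler_mini','hex_key','cam_coupling','arbor0_mid']:
    for n in ['top','scene']:
        r=bot.pinpoint(t,n); print(n,t,[(round(x['p'],2),np.round(x['location'],1).tolist()) for x in r[:3]])
```

```text
t 66.27 tcp [471.  161.1 276.1] F [-0.3 -0.1 -0.8] op 0.011
[[0.986, 0.164, -0.001], [0.164, -0.986, -0.001], [-0.001, 0.001, -1.0]] [ 0.33  0.11  1.85 -0.    1.19  1.73]
top lid_edge [(0.94, [561.6, 236.5, 118.3])]
scene lid_edge [(0.76, [563.6, 240.5, 117.5])]
top blade_grip [(0.57, [421.3, 193.0, 16.5])]
scene blade_grip [(0.83, [415.4, 197.0, 6.3]), (0.44, [440.5, -409.6, -0.1])]
top tube_stub [(0.62, [531.4, -153.6, 48.7])]
scene tube_stub [(0.61, [536.3, 53.2, -1.8])]
top grease_barb [(0.7, [559.7, 234.6, 115.3]), (0.46, [475.6, 347.5, -1.0]), (0.44, [507.6, 445.8, -1.7])]
scene grease_barb [(0.73, [416.6, 195.0, 8.2]), (0.63, [473.9, 345.9, 1.3]), (0.55, [581.5, -225.2, 61.6])]
top coupler_mini [(0.58, [573.2, -95.8, 62.0]), (0.4, [441.5, -410.8, -5.0]), (0.36, [608.3, 245.3, -1.4])]
scene coupler_mini [(0.47, [438.9, -410.2, -0.7])]
top hex_key [(0.49, [425.9, 410.5, -1.5]), (0.22, [475.6, -295.1, 81.7])]
scene hex_key [(0.68, [423.8, 407.5, -0.4])]
top cam_coupling [(0.85, [506.1, 443.8, -1.0])]
scene cam_coupling [(0.61, [512.4, 445.1, 0.5]), (0.39, [582.9, -225.0, 60.6])]
top arbor0_mid [(0.65, [582.5, -222.5, 60.9]), (0.61, [441.4, -412.5, -1.2])]
scene arbor0_mid [(0.5, [582.2, -226.4, 61.1])]
```

View pics/s37c.png

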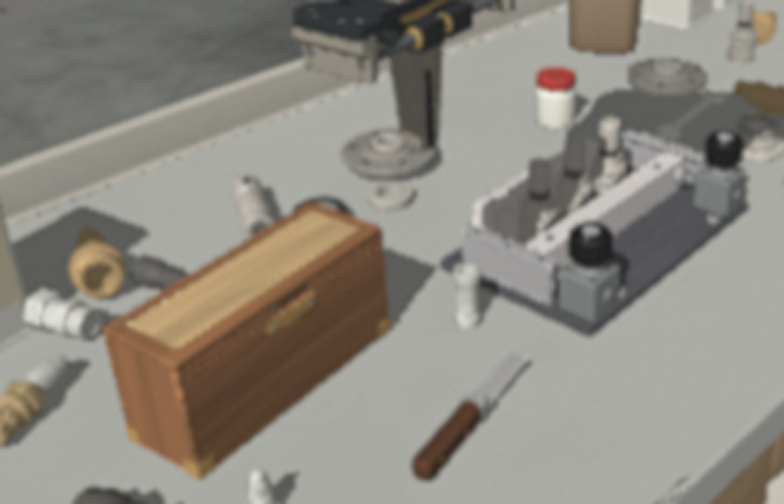

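View pics/w37.png

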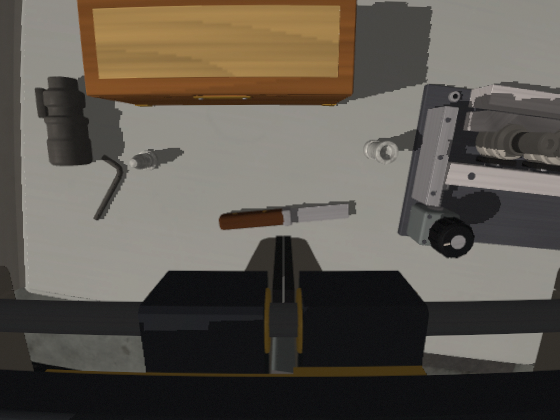

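Run:
```python
from h import *
o=st(); print(bot.sign_off())
```

```text
t 67.22 tcp [475.2 163.7 275.4] F [0.2 0.3 0.7] op 0.008
[[0.986, 0.165, 0.0], [0.165, -0.986, 0.0], [0.0, -0.0, -1.0]] [0.33 0.12 1.84 0.   1.18 1.73]
the job is handed in; nothing more can be done
None
```

I handed the job in at 67 s of the 210 s allowed; `bot.sign_off()` reports no verdict.

**What I did**
- Pried the lid up with the scraper and pushed it past upright.
- Laid the scraper back flat near where it had been.
- Stood all three arbors in their own Vs.
- Wound the two knobs alternately, at most 1.5 rad at a time, until each reached its stop and slipped in the jaws. The measured moment was about 1.2 N m.
- Shut the lid from behind and pressed it down onto the case.

**Last checks**
- **Knobs:** the index marks read 4.34 and 4.35 rad against the 4.4 stop.
- **Arbors:** their tops measured within about 1 mm of the estimated seats and looked upright. The seat estimates are only good to a few millimetres.
- **Lid:** it took 25 N without moving further, and its front edge measured about 118 mm over the bench, against the expected 116.5 mm.
- **Bystanders:** all five were found within a few millimetres of where they started.

**Off or not confirmed**
- **Scraper:** it was knocked about 30 mm aside at some point after I laid it down. It still looks flat on the bench and I left it there.
- **Bar angle:** the bar measured about 0.01 rad out of square against the fence, within the 0.0346 rad limit and close to what the pictures can resolve.
- **Right arbor:** it first looked 2–3 mm short of its V. That went away once I re-estimated the fixture's turn at 0.066 rad instead of 0.077.
- **Pad forces:** I could not measure these directly. All three pads look to be touching their arbors in the picture.

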